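# Shut the air cock and set the gauge blade in the leaning jaw gap

## Task

Shut off the air to the blue gap fixture by turning the red valve handle a quarter turn to its stop, across the pipe; then take the orange-handled gauge out of its grey block and push its blade into the gap between the steel jaws until the gauge's shoulder rests on the jaws, and leave it there. Feel for the gap and for the stop without ramming the gauge against the fixture, and leave the micrometer, the marker and the loose bearing where they lie.

Things in the scene. Friction and masses are not known exactly. Their poses are not given: they have to be found in the camera images.
- cock_pivot (a point): Axis of the valve handle at its grip's height, 71 mm above the table; axes as the fixture (x away from the robot at yaw 0, y left, z up). The brass valve sits in a steel pipe (17 mm thick, centre 40 mm above the table; valve nuts 33 mm) that runs along y to the blue head. Open, the handle points to -y, along the pipe; at its shut stop to -x, across the pipe.
- cock_grip (a point): Middle of the handle's red grip, 80 mm from the pivot. The grip is 65 mm long (45 to 110 mm from the pivot), 20 mm wide, 14 mm tall (64 to 78 mm above the table). Nothing stands beside it; below are only the base plate (12 mm high) and, when open, the pipe. A sideways push of about 2 N moves it.
- air_cock (a joint): Angle of the valve handle in rad: 0 open (along the pipe), 1.571 shut (across the pipe, hard stop); grows clockwise seen from above. It stays where it is left.
- gap_head: Blue head holding the two steel jaws. Origin: middle of its flat face (jaws and blue end plates flush), 115 mm above the table. z: square out of the face, up and to the left, 0.42 rad from vertical; y: level, away from the robot, across the gap; x: up the slope. Jaw face x = -23 to 23 mm and 50 mm or more either side in y. The gap between the jaws is parallel to x-z: see gap_datum.
- gap_datum (a point): Same point and axes as gap_head (NOT the gap itself). The jaws are locked sideways where the last job left them: the gap's middle is at y = -12 to +12 mm, not reported; find it by touch or sight. Gap 9 mm wide (13 at its chamfered mouth), 46 mm long in x with closed ends, 66 mm deep. 22 mm down, a sprung brass shoe juts 3.5 mm in from the +y jaw: 5 to 20 N to push past; it then grips the blade.
- gauge_grip (a point): Centre of the gauge's orange grip, 95 mm above the blade's tip. z from the tip up to the grip, x across the blade's width, y through its thickness. Grip 36 mm in x, 24 mm in y, 64 mm tall (57 to 121 mm above the tip). Mass about 0.16 kg. Either way round is right.
- gauge_tip (a point): Lower end of the gauge's blade, on its centre line; axes as for gauge_grip. The blade is 36 mm wide (x), 6 mm thick (y), its last 20 mm tapering to a round 3 mm nose, and 50 mm long up to the dark shoulder, which is 46 x 26 mm and 8 mm tall; with the shoulder on the jaws the tip is 50 mm below the face.
- gauge: The gauge itself, origin at the blade's tip (as gauge_tip). At the start it stands upright in the grey block.
- rack: Grey storage block for the gauge, fixed to the table, 80 x 64 x 62 mm; origin at the centre of its underside. The gauge stands loosely in its upright slot (41 x 11 mm) with the shoulder on the block's top; lift it 55 mm straight up to clear.
- fixture: The whole fixture, fixed to the table: grey base plate 150 mm (x) by 340 mm (y, from -245 to +95 mm), 12 mm high, carrying the blue head at y = 15 mm and the valve at y = -165 mm; origin on the table under x = y = 0.
- micrometer: Bystander: outside micrometer with green frame, 61 x 130 x 16 mm, lying on the table.
- marker: Bystander: blue marker pen, 137 mm long, 17 mm thick, lying on the table.
- bearing: Bystander: loose steel bearing, 29 mm across, 10 mm tall, lying on the table.
Not all that is in view belongs to the job. There is more than one size of the gauge; the job needs the smaller.

How it is judged:
On the way, in this order (a step that is already met when the one before it is completed fails the run):
1. the valve handle is turned shut, across the pipe (value of joint air_cock above 1.49 rad), for 0.2 s.
2. the blade is in the gap with its shoulder on the jaws (z of gauge_tip in the frame of gap_head between -0.0525 and -0.0475 m and x of gauge_tip in the frame of gap_head between -0.008 and 0.008 m and y of gauge_tip in the frame of gap_head between -0.02 and 0.02 m and angle between the z axis of gauge_grip and the z axis of gap_head, either way round below 0.08 rad), for 0.2 s.
At the end, for the whole second after the job is handed in: The valve handle is within 0.08 rad of its shut stop; the gauge stands at rest in the jaw gap, released, its shoulder within 2.5 mm of the jaws' face, its blade within 8 mm of the middle of the gap's length and within 0.08 rad of the head's axis (all of step 2 and value of joint air_cock above 1.49 rad and linear speed of gauge below 0.01 m/s); the robot touches nothing.
It fails at once if the gauge is rammed against the fixture (more than 80 N) (contact force between gauge and fixture above 80 N).
It fails at once if the micrometer is moved by more than 20 mm (distance of micrometer from where it was at the start of the episode above 0.02 m).
It fails at once if the marker is moved by more than 20 mm (distance of marker from where it was at the start of the episode above 0.02 m).
It fails at once if the bearing is moved by more than 20 mm (distance of bearing from where it was at the start of the episode above 0.02 m).
It also fails if it takes over 67 s, if anything falls off the work surface, if the arm or the gripper's body presses on something with over 40 N, if the wrist force passes 120 N, or if a joint passes its speed limit or range.

## Robot

A 6-joint arm with a two-finger parallel gripper is mounted at the origin on a cart in front of the work surface, level with it; the furniture and walls round the work are solid. World frame = base frame: x ahead of the robot, y to its left, z up, the work surface at z = 0. Lengths are in m, angles in rad, forces in N, time in s.
With the tool pointing down it reaches from about 0.35 to 0.85 m from the base axis. Payload 8.1 kg.
Tool frame: the origin (TCP) lies on the centre line of the jaws, within the pads' length; the fingertips stand robot.finger_overhang ahead of it and the grasp point (between the pads) lies 5 mm behind it (robot.finger_overhang is the distance from the TCP to the fingertips, in m); z points along the fingers, y is the direction in which the jaws open and shut (so a half turn about z gives the same grasp; the last joint's range is limited). The gripper opens to 93 mm and grips with 3 to 60 N. Pads are 15 mm wide; open, the fingers measure 128 mm over their backs; the gripper's body (75 mm by 188 mm) begins 65 mm behind the grasp point.
Start: joints at [-1.223, 0.13, 1.488, -0, 1.523, -0.085], TCP at [0.252, -0.545, 0.233] pointing down, gripper open.
Joint ranges: [-2.96, 2.96], [-0.89, 2.26], [0.02, 2.5], [-1.34, 4.48], [0, 2.73], [-2.66, 2.66]. Speed limits (rad/s): [2.39, 2.39, 2.79, 3.14, 3.14, 3.14].

## Interface

Orientations are given as a rotation vector (axis times angle).
In Python, from plant import robot gives the robot as it stands. The module is installed in compiled form; this text tells all that it offers.
- The arm moves only by the tool carry_out, never from a script. Its argument "commands" is a list that holds one entry, the list of rows, each a list of 4 numbers: the shift along the tool's x, y, z in cm, then the turn about the tool's z in degrees. In form: [[[tx, ty, tz, roll], ...]]. A call has 1 to 20 rows; each row shifts and turns the commanded pose from where the row before left it, along the tool's axes as they then stand; what a row does not reach is not made up. A row lasts 1/12 s, in which the tool goes at most 41.7 mm and 7.16 degrees, less where a joint would pass 70% of its speed; a pose out of reach is approached as far as the arm can. A call is refused whole if a number of a shift passes 4.17 or a number of a turn 7.16, either way. A call with a gripper value outside its range is refused whole. "claw" is the finger opening in cm, from 0 to 9.3, set as the call begins (left out, the last holds). The fingers move at their own pace and stop on an object; "grip_force" is the grip in N (left out, the last holds). Time passes only in rows, so rows that do not move let the fingers close. It gives the time, the measured TCP pose, the force and the opening at its end, in the units of the state.
- robot.read_state(): the state, without advancing time (a new reading comes with each control period).
- robot.read_camera(name): name is "scene" or "side" or "wrist"; returns the picture (384x512x3 uint8, red, green, blue); there is no depth.
- robot.camera_params(name): a dict with "mtx" (3x3 intrinsics, pixels), "dist_coeffs" ([k1, k2, p1, p2, k3] as OpenCV has them; the pictures are not rectified), "R" (3x3) and "t" (3): a world point X has camera coordinates R X + t. Camera axes: x right, y down, z forward; pixel columns grow to the right and rows downward; lengths in m; the calibration is good to about 2 mm. A picture is of the moment at which its call begins: read the wrist's pose just before it. camera_params takes no time and is no camera call; for the wrist camera it gives the pose at the moment of the call.
- robot.close_job(): hands the job in, once; it reports no verdict.
The state is a dict: "t": time; "q": joint angles; "dq": joint speeds; "joint_torque": joint torques, N m; "tool_pos": TCP position; "orientation": TCP orientation; "force": force on the tool from outside, world axes, zero at the start; "wrist_torque": the same for the moment, N m; "opening": finger opening in m.
Only numpy, scipy, OpenCV 4.12 (cv2) and the standard library are available. Lean on these libraries where they do the work, as an engineer would, in place of code of your own. Each camera call takes 0.05 s, during which the arm holds its last target.

## Working session

There is one attempt and no reset: what is moved stays moved. The work goes in short steps, Python scripts to look and compute and a tool call to move; the robot and the scene stay as the last step left them, time stands still between calls to the robot, and variables do not carry over. Pictures are saved under pics/ and viewed, and the job is handed in when it is done.

Besides the shell and the picture viewer there is one more tool, called after "Request:" as name(argument=value, ...) on one line, values as JSON. carry_out: Moves the arm, as the interface text tells. Its arguments: {"type":"object","properties":{"commands":{"type":"array","items":{"type":"array","items":{"type":"array","items":{"type":"number"}}}},"claw":{"type":"number"},"grip_force":{"type":"number"}},"required":["commands"]}

```bash
mkdir -p pics; python3 - <<'E'
from plant import robot
import cv2
s=robot.read_state();print(s['t'],s['tool_pos'],s['orientation'],s['force'],s['opening'],robot.finger_overhang)
for n in ['scene','side','wrist']:
    im=robot.read_camera(n);cv2.imwrite(f'pics/{n}0.png',im[:,:,::-1])
    p=robot.camera_params(n);print(n,p)
E
```

```text
0.0 [ 0.25148998 -0.54412827  0.23157398] [-3.06649273e+00 -6.74169754e-01  3.63776978e-04] [ 0.58433641 -0.28567019 -0.27207673] 0.09267286672071683 0.014
scene {'mtx': array([[440.57620353,   0.        , 255.74091346],
       [  0.        , 440.57620353, 193.86383762],
       [  0.        ,   0.        ,   1.        ]]), 'dist_coeffs': array([-0.16199712,  0.        ,  0.        ,  0.        ,  0.        ]), 'R': array([[-0.42153309, -0.90677303, -0.00851581],
       [-0.57448281,  0.27430324, -0.7711856 ],
       [ 0.70162622, -0.32018807, -0.63655342]]), 't': array([0.29909391, 0.36867277, 0.78900964])}
side {'mtx': array([[466.33397504,   0.        , 248.49672997],
       [  0.        , 466.33397504, 183.4321176 ],
       [  0.        ,   0.        ,   1.        ]]), 'dist_coeffs': array([-0.08772025,  0.        ,  0.        ,  0.        ,  0.        ]), 'R': array([[ 0.86011344, -0.50975656, -0.01879136],
       [-0.31269485, -0.49778947, -0.80896698],
       [ 0.40302209,  0.70167934, -0.58755366]]), 't': array([-0.47186968,  0.29841577,  1.04571759])}
wrist {'mtx': array([[341.8300221 ,   0.        , 257.32796862],
       [  0.        , 341.8300221 , 192.58902617],
       [  0.        ,   0.        ,   1.        ]]), 'dist_coeffs': array([-0.01057615,  0.        ,  0.        ,  0.        ,  0.        ]), 'R': array([[ 0.41922181, -0.90788282, -0.00136029],
       [-0.8744886 , -0.4042035 ,  0.26812165],
       [-0.24397287, -0.11121288, -0.9633841 ]]), 't': array([-0.59905068, -0.03135823,  0.39100708])}
```

View pics/scene0.png

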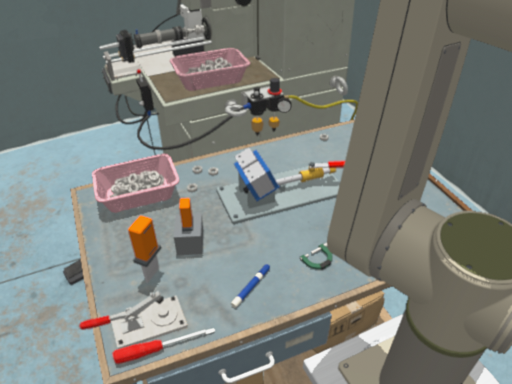

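View pics/side0.png

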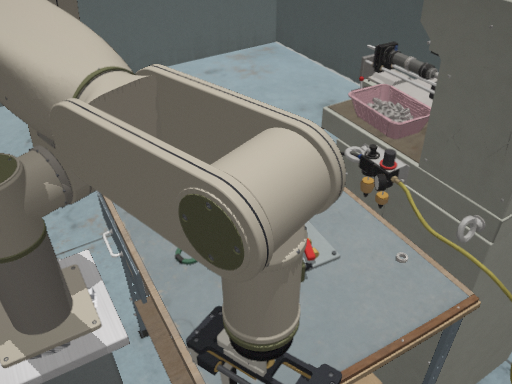

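View pics/wrist0.png

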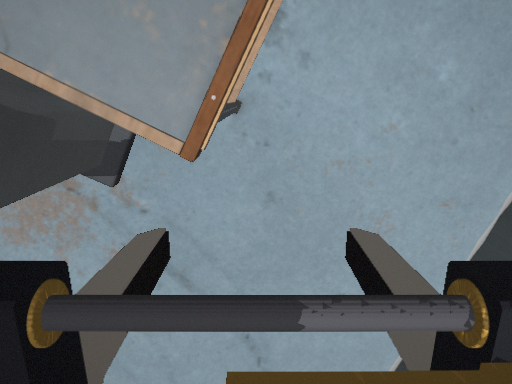

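The scene view shows the blue head at about (256,175), the valve at (315,173) with a red handle, the small gauge at (186,230) in its grey block, the large gauge at (144,240), the marker at (252,285) and the micrometer at (318,257). The arm blocks the side view.

```bash
cat > h.py <<'E'
import numpy as np,cv2
from plant import robot
from scipy.spatial.transform import Rotation as Ro
def ray(p,uv):
    x=cv2.undistortPoints(np.array([[uv]],float),p['mtx'],p['dist_coeffs'])[0,0]
    R=np.array(p['R']);d=R.T@np.array([x[0],x[1],1.]);return -R.T@np.array(p['t']),d
def atz(p,uv,z):
    c,d=ray(p,uv);return c+d*(z-c[2])/d[2]
def proj(p,X):
    r,_=cv2.Rodrigues(np.array(p['R']));return cv2.projectPoints(np.array(X,float).reshape(-1,1,3),r,np.array(p['t']),p['mtx'],p['dist_coeffs'])[0][:,0]
def crop(f,out,x0,y0,x1,y1,k):
    im=cv2.imread(f)[y0:y1,x0:x1];cv2.imwrite(out,cv2.resize(im,None,fx=k,fy=k,interpolation=cv2.INTER_CUBIC))
def st():
    s=robot.read_state();print('t',round(s['t'],2),'pos',np.round(s['tool_pos'],4),'R',np.round(Ro.from_rotvec(s['orientation']).as_matrix(),3).tolist(),'F',np.round(s['force'],1),'op',round(s['opening'],4),'q',np.round(s['q'],3));return s
E
python3 - <<'E'
from h import *
crop('pics/scene0.png','pics/c1.png',210,130,350,230,5.7)
crop('pics/scene0.png','pics/c2.png',120,180,220,280,6)
st()
E
```

```text
t 0.15 pos [ 0.2515 -0.5443  0.2318] R [[0.908, 0.419, -0.0], [0.419, -0.908, 0.001], [0.0, -0.001, -1.0]] F [ 0.7 -0.1 -0.8] op 0.0929 q [-1.223  0.131  1.489  0.     1.523 -0.085]
```

View pics/c1.png

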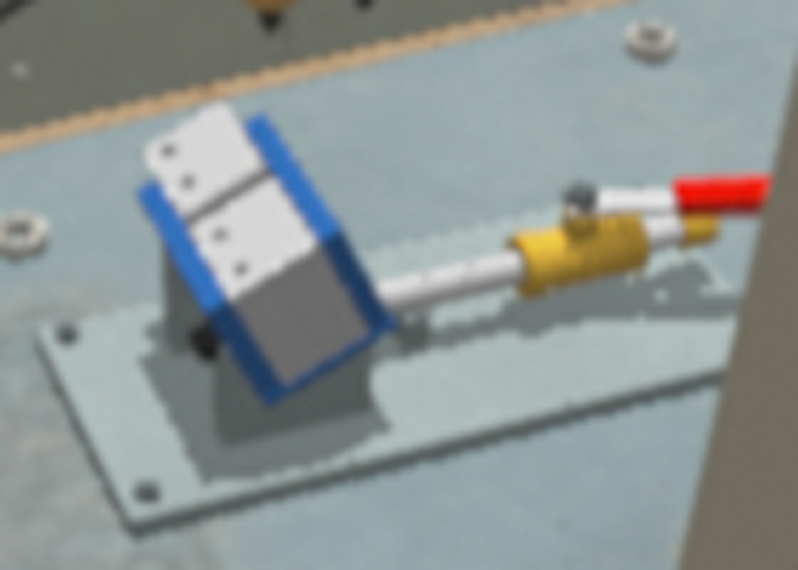

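View pics/c2.png

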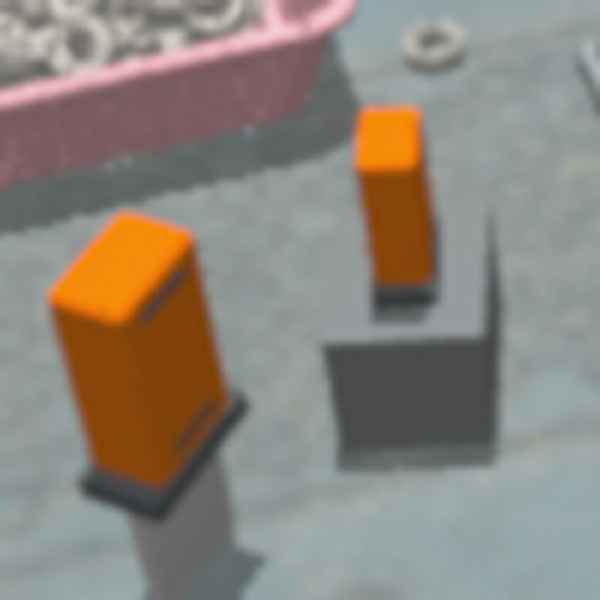

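```bash
python3 - <<'E'
from h import *
p=robot.camera_params('scene')
A=lambda u,v:(210+u/5.7,130+v/5.7)
B=lambda u,v:(120+u/6,180+v/6)
print('plate', [atz(p,A(*c),.012).round(4) for c in [(132,518),(40,328),(725,372)]])
print('pivot',atz(p,A(582,200),.075).round(4))
print('grip start',atz(p,A(677,195),.071).round(4))
print('rack top',[atz(p,B(*c),.062).round(4) for c in [(326,347),(487,335),(490,210),(350,215)]])
print('rack bot',[atz(p,B(*c),.0).round(4) for c in [(340,470),(493,462)]])
print('gauge top',[atz(p,B(*c),.133).round(4) for c in [(358,165),(422,167),(365,108),(417,108)]])
print('bearing cands',[atz(p,c,.005).round(4) for c in [(192,188),(197,170),(213,171),(324,137)]])
print('marker',[atz(p,c,.008).round(4) for c in [(237,301),(266,267)]], 'micro',atz(p,(318,257),.008).round(4), 'big gauge',atz(p,B(120,265),.19).round(3),atz(p,B(165,500),.0).round(3))
o=[(35/5.7+210,330/5.7+130)]
E
```

```text
plate [array([0.5666, 0.1307, 0.012 ]), array([0.7135, 0.1188, 0.012 ]), array([ 0.5381, -0.1692,  0.012 ])]
pivot [ 0.6177 -0.1302  0.075 ]
grip start [ 0.6059 -0.1778  0.071 ]
rack top [array([0.5214, 0.2963, 0.062 ]), array([0.501, 0.237, 0.062]), array([0.569 , 0.2115, 0.062 ]), array([0.5908, 0.2649, 0.062 ])]
rack bot [array([0.5147, 0.301 , 0.    ]), array([0.4928, 0.2433, 0.    ])]
gauge top [array([0.5378, 0.2691, 0.133 ]), array([0.5262, 0.2474, 0.133 ]), array([0.5689, 0.2565, 0.133 ]), array([0.5602, 0.2381, 0.133 ])]
bearing cands [array([0.7509, 0.1816, 0.005 ]), array([0.827 , 0.1403, 0.005 ]), array([0.8012, 0.0985, 0.005 ]), array([ 0.8205, -0.3025,  0.005 ])]
marker [array([0.3317, 0.2204, 0.008 ]), array([0.3925, 0.121 , 0.008 ])] micro [ 0.367  -0.0044  0.008 ] big gauge [0.458 0.371 0.19 ] [0.529 0.37  0.   ]
```

```bash
cat >> h.py <<'E'
def plan(target=None,yaw=None,smax=3.0,rmax=6.0,n=None,tilt=None,start=None):
    """rows from present (or start pos,yaw) to target pos with tool-y angle yaw (deg); tool down"""
    s=robot.read_state();R=Ro.from_rotvec(s['orientation']).as_matrix()
    p0=np.array(s['tool_pos']);a0=np.degrees(np.arctan2(R[1,1],R[0,1]))
    if start: p0=np.array(start[0],float);a0=start[1]
    target=p0 if target is None else np.array(target,float); yaw=a0 if yaw is None else yaw
    d=target-p0;dr=-(yaw-a0)
    n=n or int(max(np.ceil(np.linalg.norm(d)*100/smax),np.ceil(abs(dr)/rmax),1))
    rows=[];p=p0.copy();a=a0
    for i in range(n):
        t=np.radians(a);y=np.array([np.cos(t),np.sin(t),0]);z=np.array([0,0,-1.]);x=np.cross(y,z)
        e=p0+d*(i+1)/n-p
        r=[round(float(e@x)*100,2),round(float(e@y)*100,2),round(float(e@z)*100,2),round(float(-(yaw-a)/(n-i)),1)]
        rows.append(r);p=p+(r[0]*x+r[1]*y+r[2]*z)/100;a-=r[3]
    print('from',p0.round(4),round(a0,2),'n',n);print(str(rows).replace(' ',''));return rows
E
python3 - <<'E'
from h import *
p=robot.camera_params('scene')
B=lambda u,v:(120+u/6,180+v/6)
for z in [.0,.01]: print([atz(p,B(*c),z).round(3) for c in [(150,600),(205,600),(240,560)]])
for z in [.1,.12,.14,.16]: print(z,[atz(p,B(*c),z).round(3) for c in [(52,300),(190,240),(125,213)]])
plan((.585,-.26,.2),-5.2)
E
```

```text
[array([0.481, 0.389, 0.   ]), array([ 0.472,  0.369, -0.   ]), array([0.486, 0.351, 0.   ])]
[array([0.472, 0.389, 0.01 ]), array([0.463, 0.37 , 0.01 ]), array([0.477, 0.352, 0.01 ])]
0.1 [array([0.551, 0.391, 0.1  ]), array([0.562, 0.334, 0.1  ]), array([0.588, 0.354, 0.1  ])]
0.12 [array([0.529, 0.392, 0.12 ]), array([0.539, 0.337, 0.12 ]), array([0.565, 0.356, 0.12 ])]
0.14 [array([0.507, 0.393, 0.14 ]), array([0.516, 0.339, 0.14 ]), array([0.541, 0.358, 0.14 ])]
0.16 [array([0.485, 0.394, 0.16 ]), array([0.494, 0.342, 0.16 ]), array([0.518, 0.36 , 0.16 ])]
from [ 0.2515 -0.5443  0.2318] -65.2 n 15
[[2.81,-0.79,0.21,-4.0],[2.86,-0.59,0.21,-4.0],[2.9,-0.39,0.22,-4.0],[2.91,-0.18,0.21,-4.0],[2.93,0.02,0.21,-4.0],[2.91,0.22,0.21,-4.0],[2.89,0.42,0.21,-4.0],[2.85,0.63,0.22,-4.0],[2.81,0.82,0.21,-4.0],[2.73,1.01,0.21,-4.0],[2.67,1.21,0.21,-4.0],[2.57,1.39,0.22,-4.0],[2.46,1.56,0.21,-4.0],[2.36,1.73,0.21,-4.0],[2.22,1.89,0.21,-4.0]]
```

Request:
carry_out(commands=[[[2.8,-0.8,0.2,-4],[2.9,-0.6,0.2,-4],[2.9,-0.4,0.2,-4],[2.9,-0.2,0.2,-4],[2.9,0,0.2,-4],[2.9,0.2,0.2,-4],[2.9,0.4,0.2,-4],[2.9,0.6,0.2,-4],[2.8,0.8,0.2,-4],[2.7,1.0,0.2,-4],[2.7,1.2,0.2,-4],[2.6,1.4,0.2,-4],[2.5,1.6,0.2,-4],[2.4,1.7,0.2,-4],[2.2,1.9,0.2,-4],[0,0,0,0]]], claw=4.0)

```text
t: 1.48
tool_pos: [0.5873, -0.2541, 0.2015]
orientation: [-2.31, -2.127, -0.002]
force: [0.6, -0.8, -0.3]
opening: 0.04
```

```bash
python3 - <<'E'
from h import *
st()
for n in ['scene','side','wrist']:
    p=robot.camera_params(n); im=robot.read_camera(n);cv2.imwrite(f'pics/{n}1.png',im[:,:,::-1]); np.save(f'pics/{n}1.npy',p,allow_pickle=True)
E
```

```text
t 1.48 pos [ 0.5873 -0.2541  0.2015] R [[0.083, 0.997, 0.0], [0.997, -0.083, 0.002], [0.002, -0.0, -1.0]] F [ 0.6 -0.8 -0.3] op 0.04 q [-0.49   0.253  1.407  0.002  1.483 -0.407]
```

View pics/scene1.png

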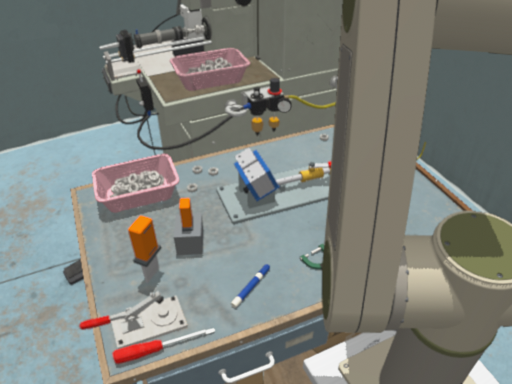

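View pics/side1.png

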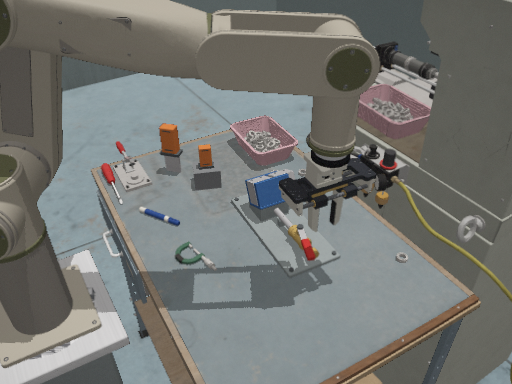

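View pics/wrist1.png

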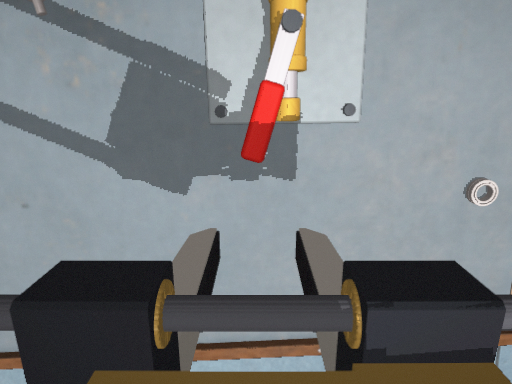

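The wrist view shows the pivot at (292,19), with the red grip from (272,85) to (252,158), so the handle is already turned slightly toward shut. The loose bearing may be the ring at (483,191).

```bash
python3 - <<'E'
from h import *
p=np.load('pics/wrist1.npy',allow_pickle=True).item()
piv=atz(p,(291,20),.082);g0=atz(p,(272,85),.078);g1=atz(p,(253,157),.078)
print(piv,g0,g1,np.linalg.norm(g0-g1))
print('plate corners',[atz(p,c,.012).round(4) for c in [(211,123),(359,122)]],'edges',[atz(p,c,.012).round(4) for c in [(204,1),(366,1)]])
d=g1-g0;print('dir',np.degrees(np.arctan2(d[1],d[0])), 'ring',atz(p,(483,191),.01))
E
```

```text
[ 0.62049076 -0.13089173  0.082     ] [ 0.60336482 -0.17461006  0.078     ] [ 0.5835441  -0.22917048  0.078     ] 0.05804912460795905
plate corners [array([ 0.5436, -0.2029,  0.012 ]), array([ 0.6887, -0.2149,  0.012 ])] edges [array([ 0.5508, -0.0948,  0.012 ]), array([ 0.6964, -0.1078,  0.012 ])]
dir -109.96508400487046 ring [ 0.81839108 -0.29771547  0.01      ]
```

```bash
python3 - <<'E'
from h import *
plan((.5925,-.207,.12),-20.3)
plan((.5925,-.207,.074),-20.3,start=((.5925,-.207,.12),-20.3))
E
```

```text
from [ 0.5843 -0.2581  0.2021] -5.21 n 4
[[1.29,0.09,2.05,3.8],[1.3,0.0,2.05,3.8],[1.29,-0.08,2.06,3.7],[1.28,-0.17,2.05,3.8]]
from [ 0.5925 -0.207   0.12  ] -20.3 n 2
[[0.0,0.0,2.3,-0.0],[0.0,0.0,2.3,-0.0]]
```

Request:
carry_out(commands=[[[1.3,0.1,1.8,3.8],[1.3,0,2,3.8],[1.3,-0.1,2,3.7],[1.3,-0.2,2,3.8],[0,0,0.4,0],[0,0,0,0]]], claw=3.2)

```text
t: 2.13
tool_pos: [0.5905, -0.2068, 0.1188]
orientation: [-2.575, -1.795, 0.004]
force: [-0.8, -0.2, -0.4]
opening: 0.032
```

```bash
python3 - <<'E'
from h import *
st()
for n in ['wrist']:
    p=robot.camera_params(n); im=robot.read_camera(n);cv2.imwrite(f'pics/{n}2.png',im[:,:,::-1])
print(proj(p,[(.620,-.132,.08),(.5925,-.207,.078)]))
st()
E
```

```text
t 2.13 pos [ 0.5905 -0.2068  0.1188] R [[0.346, 0.938, -0.004], [0.938, -0.346, 0.001], [-0.0, -0.004, -1.0]] F [-0.8 -0.2 -0.4] op 0.032 q [-0.419  0.28   1.53  -0.     1.336 -0.065]
[[261.2093833   86.21323553]
 [261.03636122 224.95725017]]
t 2.18 pos [ 0.5916 -0.2077  0.1207] R [[0.346, 0.938, -0.001], [0.938, -0.346, -0.0], [-0.0, -0.001, -1.0]] F [-0.7 -0.2  0.4] op 0.0316 q [-4.190e-01  2.780e-01  1.528e+00 -1.000e-03  1.337e+00 -6.600e-02]
```

View pics/wrist2.png

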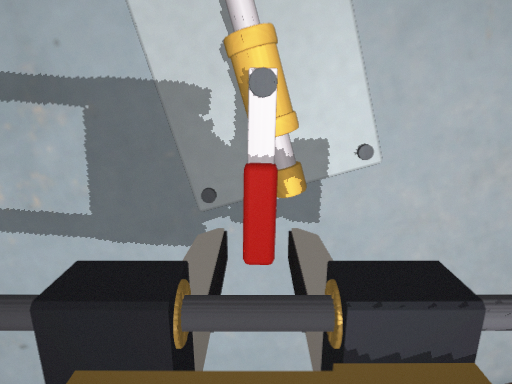

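Request:
carry_out(commands=[[[0,0,1.5,0],[0,0,1.5,0],[0,0,1.6,0],[0,0,0,0],[0.03,-0.71,0,5],[0.03,-0.71,0,5],[0.03,-0.71,0,5],[0.03,-0.71,0,5],[0.03,-0.71,0,5],[0.03,-0.71,0,5],[0.03,-0.71,0,5],[0.03,-0.71,0,5],[0.03,-0.71,0,5],[0.03,-0.71,0,5],[0.03,-0.71,0,5],[0.03,-0.71,0,5],[0.03,-0.71,0,5],[0.03,-0.71,0,5],[0,0,0,0]]])

```text
t: 3.77
tool_pos: [0.5403, -0.1305, 0.0771]
orientation: [3.14, -0.014, 0.004]
force: [-0.1, 0.4, 0.2]
opening: 0.0323
```

```bash
python3 - <<'E'
from h import *
st()
for n in ['wrist']:
    p=robot.camera_params(n); im=robot.read_camera(n);cv2.imwrite(f'pics/{n}3.png',im[:,:,::-1])
st()
E
```

```text
t 3.77 pos [ 0.5403 -0.1305  0.0771] R [[1.0, -0.009, 0.003], [-0.009, -1.0, -0.001], [0.003, 0.001, -1.0]] F [-0.1  0.4  0.2] op 0.0323 q [-0.329  0.14   1.772 -0.     1.227  1.25 ]
t 3.82 pos [ 0.5403 -0.1307  0.0769] R [[1.0, -0.003, 0.003], [-0.003, -1.0, -0.001], [0.003, 0.001, -1.0]] F [-0.4 -0.2  0.1] op 0.0323 q [-0.33   0.14   1.772 -0.     1.227  1.245]
```

View pics/wrist3.png

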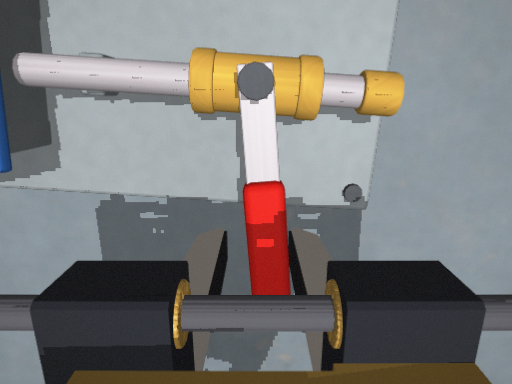

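Request:
carry_out(commands=[[[0.03,-0.5,0,2],[0.02,-0.5,0,2],[0,-0.4,0,0.6],[0,0,0,0]]])

```text
t: 4.15
tool_pos: [0.5409, -0.118, 0.0761]
orientation: [3.136, -0.13, 0.003]
force: [-2.4, -7.7, 2.7]
opening: 0.0323
```

Request:
carry_out(commands=[[[0,-0.2,0,0],[0,0,0,0],[0,0,0,0]]])

```text
t: 4.4
tool_pos: [0.5409, -0.1177, 0.0761]
orientation: [3.134, -0.13, 0.003]
force: [-2.0, -13.4, 0.4]
opening: 0.0323
```

```bash
python3 - <<'E'
from h import *
st()
p=robot.camera_params('wrist'); im=robot.read_camera('wrist');cv2.imwrite(f'pics/wrist4.png',im[:,:,::-1])
E
```

```text
t 4.4 pos [ 0.5409 -0.1177  0.0761] R [[0.997, -0.083, 0.001], [-0.083, -0.997, -0.005], [0.002, 0.005, -1.0]] F [ -2.  -13.4   0.4] op 0.0323 q [-0.304  0.136  1.779 -0.005  1.225  1.352]
```

View pics/wrist4.png

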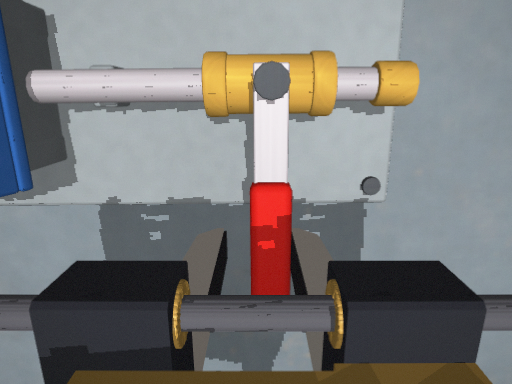

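```bash
python3 - <<'E'
from h import *
plan((.541,-.122,.20),-94.8)
plan((.46,.14,.32),-109.5,start=((.541,-.122,.20),-94.8))
E
```

```text
from [ 0.5409 -0.1177  0.0761] -94.75 n 5
[[0.01,0.08,-2.48,0.0],[0.01,0.09,-2.48,0.0],[0.0,0.08,-2.47,0.0],[0.01,0.09,-2.48,0.0],[0.01,0.08,-2.48,0.1]]
from [ 0.541 -0.122  0.2  ] -94.8 n 10
[[-1.03,-2.54,-1.2,1.5],[-1.09,-2.52,-1.2,1.5],[-1.16,-2.48,-1.2,1.5],[-1.22,-2.46,-1.2,1.5],[-1.29,-2.42,-1.2,1.5],[-1.35,-2.39,-1.2,1.4],[-1.4,-2.35,-1.2,1.4],[-1.47,-2.32,-1.2,1.5],[-1.52,-2.28,-1.2,1.4],[-1.58,-2.24,-1.2,1.5]]
```

Request:
carry_out(commands=[[[0,0.7,0,0],[0,0,-2.5,0],[0,0,-2.5,0],[0,0,-2.5,0],[0,0,-2.5,0],[0,0,-2.5,0],[-1.0,-2.6,-1.2,1.5],[-1.1,-2.5,-1.2,1.5],[-1.2,-2.5,-1.2,1.5],[-1.2,-2.5,-1.2,1.5],[-1.3,-2.4,-1.2,1.5],[-1.4,-2.4,-1.2,1.4],[-1.4,-2.3,-1.2,1.4],[-1.5,-2.3,-1.2,1.5],[-1.5,-2.3,-1.2,1.4],[-1.6,-2.2,-1.2,1.5],[0,0,0,0]]], claw=6.0)

```text
t: 5.87
tool_pos: [0.4581, 0.1452, 0.3235]
orientation: [-3.093, 0.526, -0.006]
force: [0.6, -0.5, -0.1]
opening: 0.06
```

```bash
python3 - <<'E'
from h import *
st()
for n in ['wrist','side','scene']:
    p=robot.camera_params(n); im=robot.read_camera(n);cv2.imwrite(f'pics/{n}5.png',im[:,:,::-1]); np.save(f'pics/{n}5.npy',p,allow_pickle=True)
st()
crop('pics/side5.png','pics/c5.png',150,120,320,260,4.7)
E
```

```text
t 5.87 pos [0.4581 0.1452 0.3235] R [[0.944, -0.331, 0.005], [-0.331, -0.944, 0.003], [0.003, -0.005, -1.0]] F [ 0.6 -0.5 -0.1] op 0.06 q [ 1.980e-01 -2.210e-01  1.665e+00  2.000e-03  1.692e+00  2.107e+00]
t 6.02 pos [0.4585 0.1412 0.3199] R [[0.943, -0.333, 0.001], [-0.333, -0.943, -0.0], [0.001, -0.0, -1.0]] F [ 0.9 -0.1 -0.1] op 0.0601 q [ 0.192 -0.219  1.67  -0.     1.69   2.102]
```

View pics/wrist5.png

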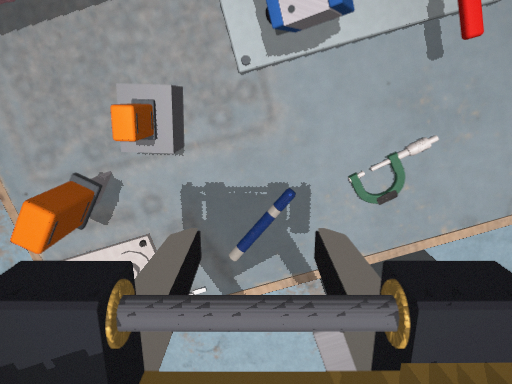

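View pics/side5.png

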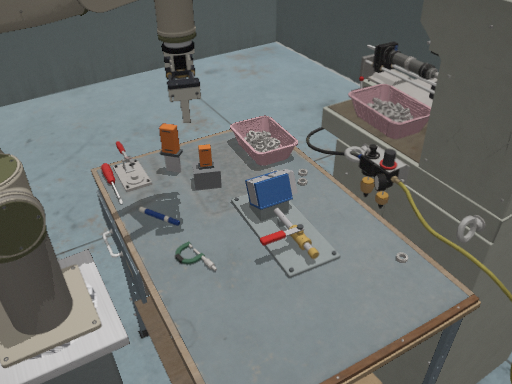

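View pics/scene5.png

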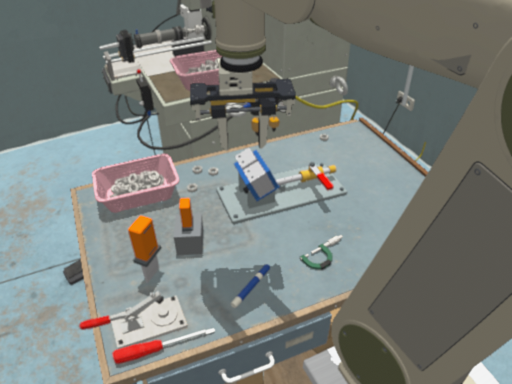

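The wrist view shows the rack at about (150,118), the gauge top at (123,122), the big gauge at (55,215), and the head at the top. The handle is across the pipe in both outside views.

```bash
python3 - <<'E'
from h import *
crop('pics/wrist5.png','pics/c6.png',90,60,210,170,5)
crop('pics/scene5.png','pics/c7.png',215,130,355,225,5.7)
E
```

```text
(no output)
```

View pics/c6.png

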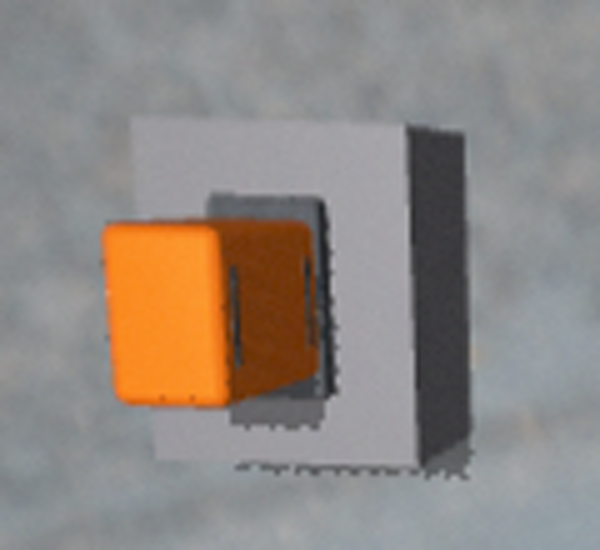

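View pics/c7.png

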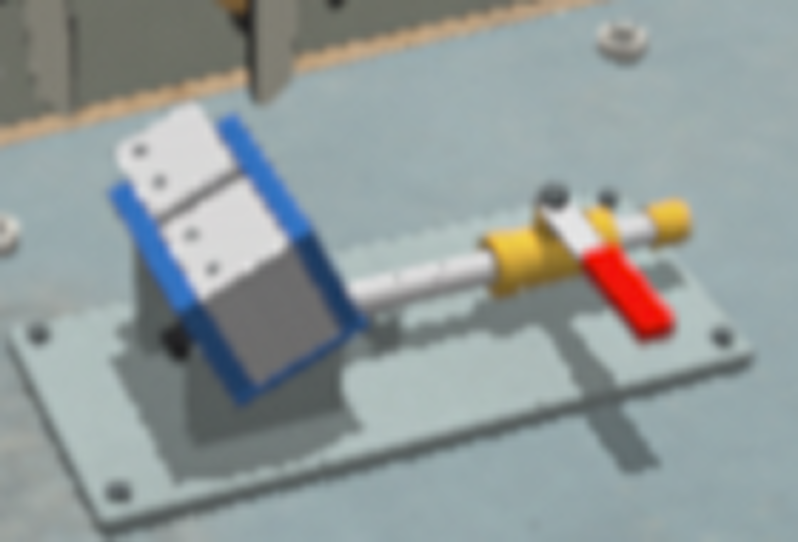

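```bash
cat > geo.py <<'E'
from h import *
def fix(o,yaw):
    fx=np.array([np.cos(yaw),np.sin(yaw),0]);fy=np.array([-np.sin(yaw),np.cos(yaw),0]);return fx,fy
def head(o,yaw,y0=.015):
    fx,fy=fix(o,yaw);uz=np.array([0,0,1.])
    O=np.array([o[0],o[1],.115])+y0*fy
    z=np.sin(.42)*fy+np.cos(.42)*uz; y=fx; x=np.cross(y,z)
    return O,np.array([x,y,z])
def onface(p,uv,O,A):
    c,d=ray(p,uv);t=((O-c)@A[2])/(d@A[2]);return A@(c+d*t-O)
E
python3 - <<'E'
from geo import *
p=np.load('pics/wrist5.npy',allow_pickle=True).item()
C=lambda u,v:(90+u/5,60+v/5)
q=[atz(p,C(*c),.062) for c in [(132,118),(406,125),(418,468),(155,460)]]
print(np.round(q,4).tolist(),[np.linalg.norm(q[i]-q[i-1]).round(4) for i in range(4)],'ctr',np.mean(q,0).round(4))
g=[atz(p,C(*c),.133) for c in [(102,224),(222,224),(230,407),(112,404)]]
print(np.round(g,4).tolist(),[np.linalg.norm(g[i]-g[i-1]).round(4) for i in range(4)],'ctr',np.mean(g,0).round(4))
s=[atz(p,C(*c),.066) for c in [(322,200),(332,395)]];print('sh edge',np.round(s,4).tolist())
for a in (q,g):
  for i,j in ((0,1),(3,2),(0,3),(1,2)): d=a[j]-a[i];print(np.degrees(np.arctan2(d[1],d[0])).round(1),end=' ')
print()
ps=np.load('pics/scene5.npy',allow_pickle=True).item()
A=lambda u,v:(215+u/5.7,130+v/5.7)
P=[atz(ps,A(*c),.012) for c in [(12,325),(103,517),(750,345)]];print('plate',np.round(P,4).tolist())
# fit
from scipy.optimize import least_squares
L=np.array([(.075,.095),(-.075,.095),(-.075,-.245)])
def r(v):
    fx,fy=fix(None,v[2]);return np.concatenate([(v[:2]+fx[:2]*l[0]+fy[:2]*l[1]-P[i][:2]) for i,l in enumerate(L)])
f=least_squares(r,[.63,.03,-.08]);print(f.x,f.fun.round(4))
f.x[2]=f.x[2]
O,AA=head(f.x[:2],f.x[2])
for n,c in dict(gap0=(162,219),gap1=(243,170),jnr=(205,303),jnl=(290,243),bl_l0=(112,190),bl_l1=(185,305),bl_r0=(232,118),jfl=(118,150),jfr=(195,104)).items(): print(n,(onface(ps,A(*c),O,AA)*1000).round(1))
E
```

```text
[[0.5985, 0.2707, 0.062], [0.5758, 0.2112, 0.062], [0.5011, 0.2399, 0.062], [0.5242, 0.2999, 0.062]] [np.float64(0.0798), np.float64(0.0637), np.float64(0.0801), np.float64(0.0643)] ctr [0.5499 0.2554 0.062 ]
[[0.5704, 0.259, 0.133], [0.5625, 0.2368, 0.133], [0.5295, 0.2502, 0.133], [0.5379, 0.2724, 0.133]] [np.float64(0.0351), np.float64(0.0235), np.float64(0.0356), np.float64(0.0237)] ctr [0.5501 0.2546 0.133 ]
sh edge [[0.5665, 0.2353, 0.066], [0.5244, 0.2513, 0.066]]
-110.9 -111.1 158.5 159.0 -109.4 -110.8 157.5 157.9 
plate [[0.7156, 0.1177, 0.012], [0.5673, 0.1306, 0.012], [0.5442, -0.2046, 0.012]]
[ 0.63529341  0.03105237 -0.07231635] [ 0.0014  0.0027  0.0001  0.0006 -0.0015 -0.0033]
gap0 [-20.8   7.8   0. ]
gap1 [22.7  7.   0. ]
jnr [-23.8 -56.6   0. ]
jnl [ 22.1 -52.5  -0. ]
bl_l0 [-33.8  45.1   0. ]
bl_l1 [-31.8 -50.8   0. ]
bl_r0 [32.  43.5  0. ]
jfl [-21.6  68.5   0. ]
jfr [21.2 67.3  0. ]
```

```bash
python3 - <<'E'
from h import *
plan((.550,.2548,.2),-111)
plan((.55,.2548,.107),-111,start=((.55,.2548,.2),-111),smax=2)
E
```

```text
from [0.4585 0.1412 0.3199] -109.43 n 7
[[0.69,-1.97,1.71,0.2],[0.69,-1.96,1.71,0.2],[0.68,-1.97,1.72,0.2],[0.67,-1.98,1.71,0.2],[0.67,-1.97,1.71,0.3],[0.65,-1.98,1.71,0.2],[0.65,-1.98,1.72,0.3]]
from [0.55   0.2548 0.2   ] -111 n 5
[[0.0,0.0,1.86,0.0],[0.0,0.0,1.86,-0.0],[0.0,0.0,1.86,-0.0],[0.0,0.0,1.86,-0.0],[0.0,0.0,1.86,-0.0]]
```

Request:
carry_out(commands=[[[0.7,-2,1.7,0.2],[0.7,-2,1.7,0.2],[0.7,-2,1.7,0.2],[0.7,-2,1.7,0.2],[0.7,-2,1.7,0.2],[0.6,-1.9,1.7,0.3],[0.6,-1.9,1.8,0.3],[0,0,0,0],[0,0,0,0]]])

```text
t: 6.77
tool_pos: [0.5494, 0.2532, 0.1966]
orientation: [3.085, -0.577, -0.007]
force: [0.2, -0.9, 1.0]
opening: 0.06
```

```bash
python3 - <<'E'
from h import *
st()
p=robot.camera_params('wrist'); im=robot.read_camera('wrist');cv2.imwrite(f'pics/wrist7.png',im[:,:,::-1])
plan((.55,.2548,.107),-111,smax=2)
print(proj(p,[(.55,.2548,.133)]))
E
```

```text
t 6.77 pos [0.5494 0.2532 0.1966] R [[0.932, -0.361, -0.005], [-0.361, -0.932, -0.002], [-0.004, 0.004, -1.0]] F [ 0.2 -0.9  1. ] op 0.06 q [ 0.347  0.167  1.513 -0.     1.466  2.288]
from [0.55   0.2532 0.1985] -111.21 n 5
[[-0.01,-0.03,1.83,-0.0],[-0.01,-0.03,1.83,-0.1],[-0.01,-0.03,1.83,-0.0],[-0.01,-0.03,1.83,-0.1],[-0.01,-0.03,1.83,-0.0]]
[[254.73145927 212.73755692]]
```

View pics/wrist7.png

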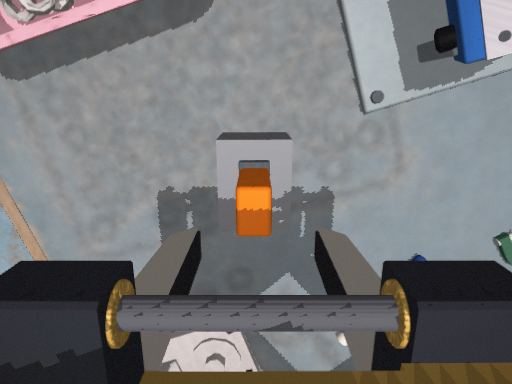

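The gauge top, at about (254,210), is centred between the fingers and matches my projection of (255,213). I'll descend and close.

Request:
carry_out(commands=[[[0,0,1.8,0],[0,0,1.8,0],[0,0,1.8,0],[0,0,1.8,0],[0,-0.1,1.9,0],[0,0,0,0],[0,0,0,0]]])

```text
t: 7.4
tool_pos: [0.5501, 0.2545, 0.109]
orientation: [3.087, -0.579, -0.001]
force: [0.1, 0.4, 0.2]
opening: 0.0602
```

Request:
carry_out(commands=[[[0,0,0,0],[0,0,0,0],[0,0,0,0],[0,0,0,0],[0,0,0,0],[0,0,0,0],[0,0,0,0],[0,0,0,0]]], claw=0.5, grip_force=12)

```text
t: 8.07
tool_pos: [0.5506, 0.2558, 0.109]
orientation: [-3.088, 0.578, -0.001]
force: [0.0, 0.0, 2.8]
opening: 0.0238
```

Request:
carry_out(commands=[[[0,0,-1,0],[0,0,-1,0],[0,0,-1,0],[0,0,-0.8,0],[0,0,0,0],[0,0,0,0]]])

```text
t: 8.57
tool_pos: [0.5511, 0.256, 0.1479]
orientation: [-3.087, 0.578, -0.003]
force: [-0.8, 0.7, -1.9]
opening: 0.0241
```

```bash
python3 - <<'E'
from h import *
st()
for n in ['scene','side']:
    im=robot.read_camera(n);cv2.imwrite(f'pics/{n}8.png',im[:,:,::-1])
a=cv2.imread('pics/scene8.png')[150:270,120:260];b=cv2.imread('pics/side8.png')[110:220,140:260]
cv2.imwrite('pics/c8.png',np.hstack([cv2.resize(a,(400,400)),cv2.resize(b,(400,400))]))
st()
E
```

```text
t 8.57 pos [0.5511 0.256  0.1479] R [[0.932, -0.362, 0.002], [-0.362, -0.932, 0.001], [0.002, -0.001, -1.0]] F [-0.8  0.7 -1.9] op 0.0241 q [0.35  0.202 1.565 0.    1.372 2.291]
t 8.67 pos [0.5501 0.2556 0.1463] R [[0.932, -0.362, -0.001], [-0.362, -0.932, -0.0], [-0.0, 0.0, -1.0]] F [-0.7  0.4 -2.8] op 0.0239 q [ 0.35   0.203  1.567 -0.     1.372  2.291]
```

View pics/c8.png

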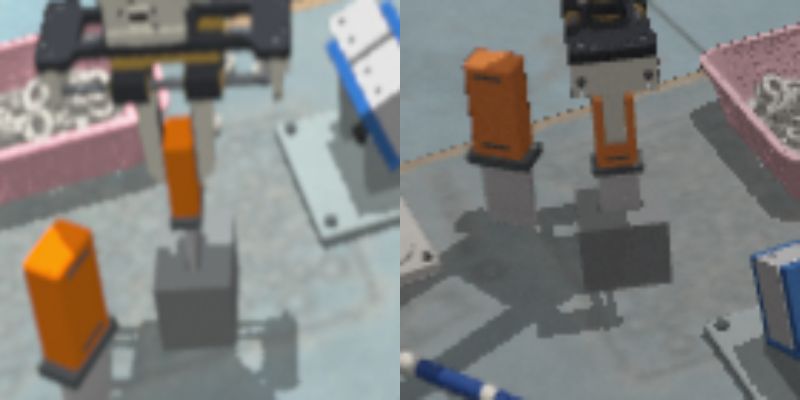

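Request:
carry_out(commands=[[[0.5,0,0,0],[0.5,0,0,0],[0.5,0,0,0],[0.5,0,0,0],[0.5,0,0,0],[0.5,0,0,0],[0.4,0,0,0],[0,0,0,0]]])

```text
t: 9.33
tool_pos: [0.5828, 0.2428, 0.1463]
orientation: [3.087, -0.579, -0.0]
force: [-0.7, 0.4, -2.6]
opening: 0.0241
```

```bash
python3 - <<'E'
from h import *
st()
for n in ['scene','side']:
    im=robot.read_camera(n);cv2.imwrite(f'pics/{n}9.png',im[:,:,::-1])
a=cv2.imread('pics/scene9.png')[150:270,120:260];b=cv2.imread('pics/side9.png')[110:220,140:260]
cv2.imwrite('pics/c9.png',np.hstack([cv2.resize(a,(400,343)),cv2.resize(b,(400,367))[:343]]))
E
```

```text
t 9.33 pos [0.5828 0.2428 0.1463] R [[0.932, -0.362, -0.0], [-0.362, -0.932, -0.0], [0.0, 0.0, -1.0]] F [-0.7  0.4 -2.6] op 0.0241 q [ 0.314  0.267  1.493 -0.     1.382  2.255]
```

View pics/c9.png

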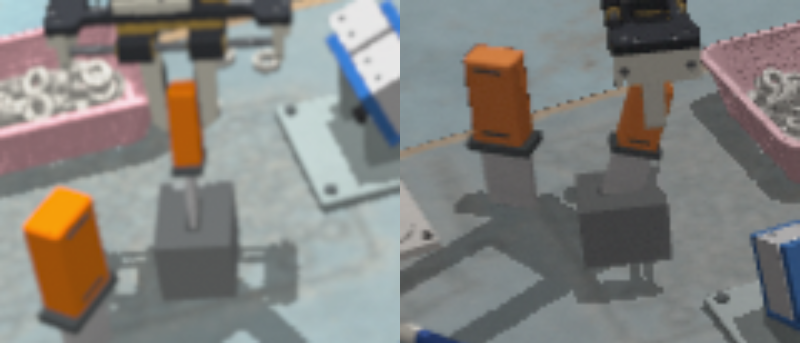

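Request:
carry_out(commands=[[[0.4,0,0,0],[0.3,0,0,0],[0,0,0,0],[0,0,0,0]]])

```text
t: 9.77
tool_pos: [0.5888, 0.2408, 0.1467]
orientation: [-3.088, 0.578, -0.0]
force: [-0.9, 0.4, -2.0]
opening: 0.0243
```

Request:
carry_out(commands=[[[0,0,0,0],[0,0,0,0],[0,0,0,0]]], grip_force=60)

```text
t: 10.02
tool_pos: [0.5887, 0.2409, 0.1468]
orientation: [-3.088, 0.578, -0.001]
force: [-0.1, 1.2, -2.6]
opening: 0.0233
```

Request:
carry_out(commands=[[[0,0,-2,0],[0,0,-2.5,0],[0,0,-2.5,0],[0,0,-2.5,0],[0,0,-2.5,0],[0,0,-2,0],[0,0,0,0],[0,0,0,0]]])

```text
t: 10.68
tool_pos: [0.5895, 0.2411, 0.288]
orientation: [-3.086, 0.578, -0.005]
force: [0.0, -0.6, -3.0]
opening: 0.0238
```

```bash
python3 - <<'E'
from h import *
st()
for n in ['scene','side']:
    im=robot.read_camera(n);cv2.imwrite(f'pics/{n}10.png',im[:,:,::-1])
a=cv2.imread('pics/scene10.png')[90:210,120:260];b=cv2.imread('pics/side10.png')[30:140,140:260]
cv2.imwrite('pics/c10.png',np.hstack([cv2.resize(a,(400,343)),cv2.resize(b,(400,367))[:343]]))
E
```

```text
t 10.68 pos [0.5895 0.2411 0.288 ] R [[0.932, -0.362, 0.004], [-0.362, -0.932, 0.001], [0.003, -0.002, -1.0]] F [ 0.  -0.6 -3. ] op 0.0238 q [ 0.308  0.211  1.298 -0.     1.629  2.249]
```

View pics/c10.png

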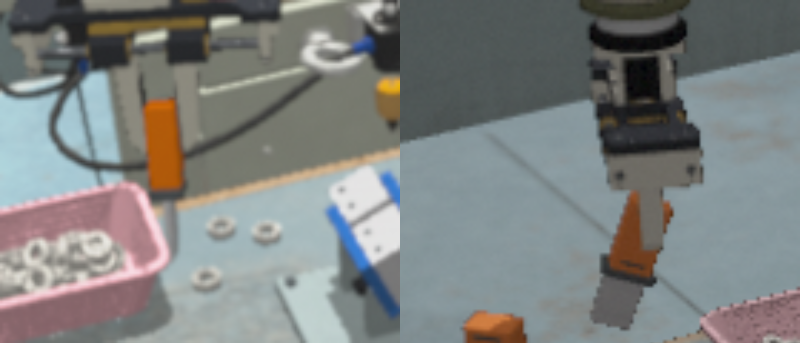

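View pics/side10.png

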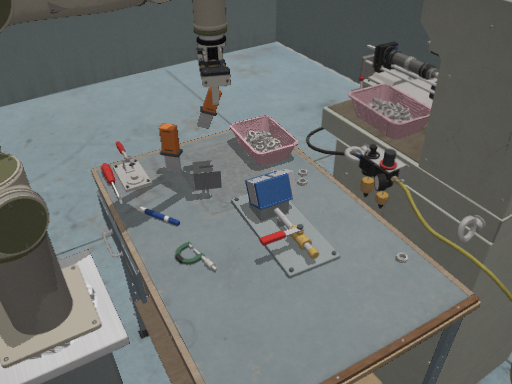

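```bash
python3 - <<'E'
from h import *
crop('pics/side10.png','pics/c11.png',180,75,250,135,10)
E
```

```text
(no output)
```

View pics/c11.png

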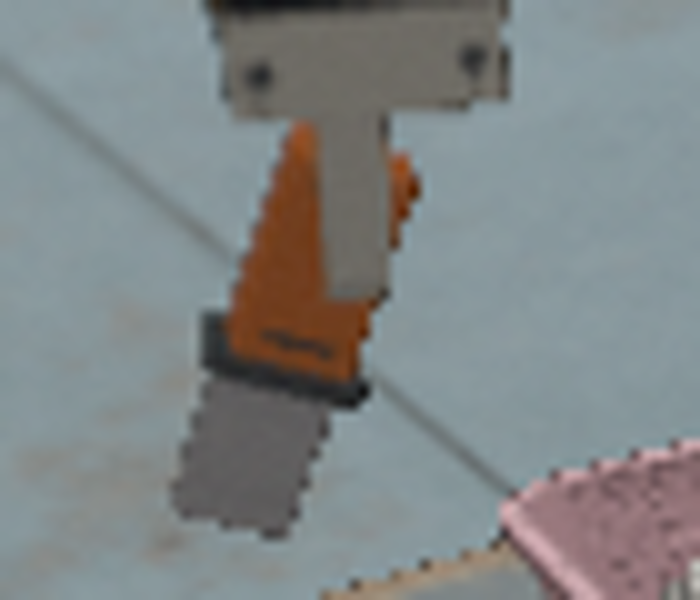

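```bash
cat > tilt.py <<'E'
from h import *
from scipy.optimize import least_squares
def gaugeframe(pos,R,th):
    x,y,z=R.T; u=np.cos(th)*(-z)+np.sin(th)*x; e=np.cos(th)*x+np.sin(th)*z
    return e,np.cross(u,e),u
def fit(p,pos,R,pts,near,fixed=None):
    """pts: list (uv,(x,y,z) mm gauge coords with y multiplied by near)"""
    def mod(v):
        e,yv,u=gaugeframe(pos,R,v[0]); G=pos-R[:,2]*.005+ v[3]*R[:,1]
        tip=G-v[1]*u-v[2]*e
        return np.array([tip+(q[0]*e+near*q[1]*yv+q[2]*u)/1000 for _,q in pts])
    f=least_squares(lambda v:np.concatenate([(proj(p,mod(v))-np.array([a for a,_ in pts])).ravel(),[(v[3])/.003, (v[2])/.004,(v[1]-.1)/.006]]),[.4,.102,0,0])
    return f
E
python3 - <<'E'
from tilt import *
p=robot.camera_params('side');s=robot.read_state()
R=Ro.from_rotvec(s['orientation']).as_matrix();pos=np.array(s['tool_pos'])
A=lambda u,v:(180+u/10,75+v/10)
cam=-np.array(p['R']).T@p['t'];print('cam',cam, 'pos',pos)
e,yv,u=gaugeframe(pos,R,.42);near=np.sign((cam-pos)@yv);print('e',e,'near',near)
pts=[(A(205,368),(-23,13,50)),(A(362,403),(23,13,50)),(A(205,315),(-23,13,58)),(A(232,347),(-18,12,58)),(A(355,380),(18,12,58)),(A(417,190),(18,12,119)),(A(295,125),(-18,12,119)),(A(178,508),(-18,0,0)),(A(275,537),(18,0,0))]
pts=[(np.array(a)-.5+.0,b) for a,b in pts]
f=fit(p,pos,R,pts,near);print(f.x,f.fun.round(2))
E
```

```text
cam [ 0.07772724 -0.82574887  0.84695663] pos [0.58808495 0.24065204 0.28460172]
e [ 0.850396   -0.33060997 -0.40929657] near -1.0
[ 0.38256074  0.09713063  0.00485426 -0.00074224] [-0.1  -0.44 -0.11  0.16  0.78  2.35 -0.23 -0.56 -0.22 -0.63  0.69 -1.01
  0.36  2.01 -1.39 -0.79  0.92 -0.69 -0.25  1.21 -0.48]
```

```bash
cat > tgt.py <<'E'
from tilt import *; from geo import *
ps=np.load('pics/scene5.npy',allow_pickle=True).item()
A=lambda u,v:(215+u/5.7,130+v/5.7)
YAW=-.079
O,AA=head((.6345,.0305),YAW)
g0=onface(ps,A(162,219),O,AA);g1=onface(ps,A(243,170),O,AA)
gy=(g0[1]+g1[1])/2
def tcp(h,x=0.,y=None,th=.39,s=.0975,off=.004):
    y=gy if y is None else y
    tip=O+AA.T@np.array([x,y,h])
    a=YAW; Y=np.array([np.cos(a),np.sin(a),0]);Z=np.array([0,0,-1.]);X=np.cross(Y,Z)
    R=np.array([X,Y,Z]).T
    e,yv,u=gaugeframe(None,R,th)
    return tip+s*u+off*e+.005*Z
E
python3 - <<'E'
from tgt import *
print(g0,g1,O,tcp(.06),tcp(.0))
t=tcp(.06)
r=plan((.575,.15,.32),-60);plan(t,-4.5,start=((.575,.15,.32),-60))
E
```

```text
[-2.13786792e-02  8.61815128e-03  1.05525960e-16] [2.21272359e-02 8.15725632e-03 1.54282341e-17] [0.63568377 0.04545322 0.115     ] [0.64919341 0.10982146 0.25344322] [0.64726263 0.08543213 0.19865788]
from [0.5881 0.2407 0.2846] -111.21 n 9
[[0.23,0.99,-0.39,-5.7],[0.13,1.01,-0.4,-5.7],[0.03,1.02,-0.39,-5.7],[-0.08,1.01,-0.39,-5.7],[-0.17,1.01,-0.4,-5.7],[-0.27,0.98,-0.39,-5.7],[-0.37,0.95,-0.39,-5.7],[-0.46,0.9,-0.4,-5.7],[-0.55,0.86,-0.39,-5.6]]
from [0.575 0.15  0.32 ] -60 n 10
[[0.44,0.72,0.67,-5.5],[0.37,0.76,0.66,-5.6],[0.3,0.79,0.67,-5.5],[0.22,0.81,0.66,-5.6],[0.13,0.83,0.67,-5.5],[0.06,0.85,0.66,-5.6],[-0.03,0.84,0.67,-5.5],[-0.1,0.84,0.66,-5.6],[-0.19,0.82,0.67,-5.5],[-0.27,0.8,0.67,-5.6]]
```

Request:
carry_out(commands=[[[0.2,1,-0.4,-5.7],[0.1,1,-0.4,-5.7],[0,1,-0.4,-5.7],[-0.1,1,-0.4,-5.7],[-0.2,1,-0.4,-5.7],[-0.3,1,-0.4,-5.7],[-0.4,1,-0.4,-5.7],[-0.5,0.9,-0.4,-5.7],[-0.5,0.9,-0.3,-5.6],[0.4,0.7,0.6,-5.5],[0.4,0.8,0.6,-5.6],[0.3,0.8,0.6,-5.5],[0.2,0.8,0.6,-5.6],[0.1,0.8,0.6,-5.5],[0.1,0.8,0.6,-5.6],[0,0.8,0.7,-5.5],[-0.1,0.8,0.7,-5.6],[-0.2,0.8,0.7,-5.5],[-0.3,0.8,0.7,-5.6],[0,0,0,0]]])

```text
t: 12.45
tool_pos: [0.6455, 0.109, 0.2525]
orientation: [-2.3, -2.134, 0.009]
force: [0.1, -0.9, -2.6]
opening: 0.0234
```

```bash
python3 - <<'E'
from tgt import *
st()
for n in ['wrist','scene','side']:
    p=robot.camera_params(n);im=robot.read_camera(n);cv2.imwrite(f'pics/{n}12.png',im[:,:,::-1])
st()
crop('pics/scene12.png','pics/c12.png',200,70,320,230,3.7)
crop('pics/side12.png','pics/c13.png',220,110,330,230,5)
E
```

```text
t 12.45 pos [0.6455 0.109  0.2525] R [[0.075, 0.997, -0.007], [0.997, -0.075, -0.001], [-0.002, -0.006, -1.0]] F [ 0.1 -0.9 -2.6] op 0.0234 q [ 0.089  0.278  1.285 -0.     1.586  0.164]
t 12.6 pos [0.6457 0.1101 0.2563] R [[0.082, 0.997, -0.002], [0.997, -0.082, -0.0], [-0.0, -0.002, -1.0]] F [ 0.1  0.2 -2.1] op 0.0237 q [0.091 0.274 1.283 0.    1.587 0.173]
```

View pics/wrist12.png

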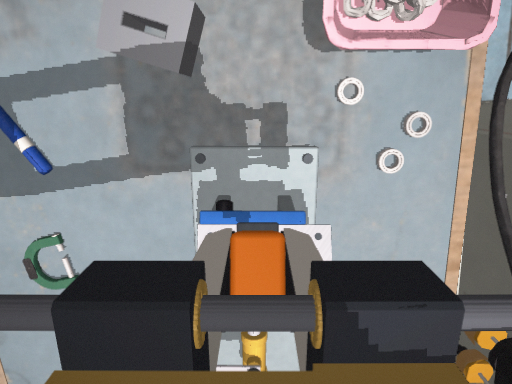

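View pics/c12.png

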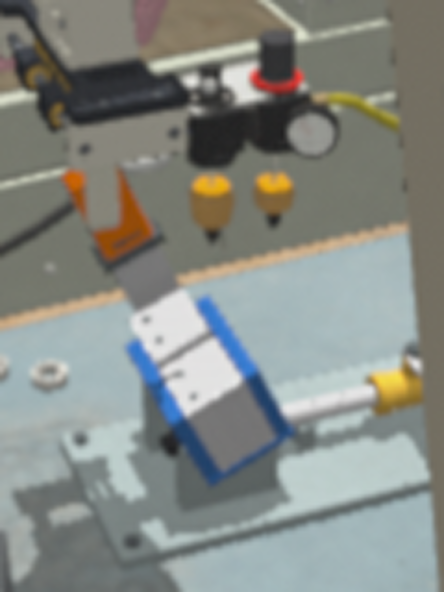

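View pics/c13.png

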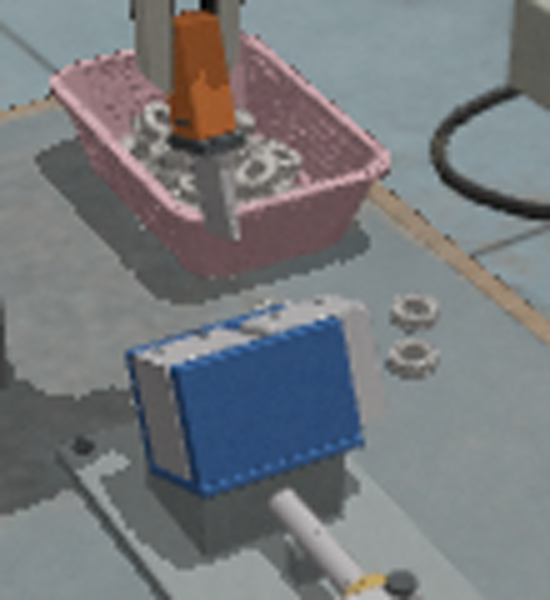

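```bash
python3 - <<'E'
from tgt import *
p=robot.camera_params('scene');s=robot.read_state()
R=Ro.from_rotvec(s['orientation']).as_matrix();pos=np.array(s['tool_pos'])
im=cv2.imread('pics/scene12.png');K=5;x0,y0,x1,y1=200,100,300,210
c=cv2.resize(im[y0:y1,x0:x1],None,fx=K,fy=K,interpolation=cv2.INTER_CUBIC)
for th,col in((.385,(0,0,255)),):
    e,yv,u=gaugeframe(pos,R,th);tip=pos-R[:,2]*.005-.0975*u-.004*e
    for (a,b,d) in [(-18,0,0),(18,0,0),(-23,13,50),(23,13,50),(-23,-13,50),(23,-13,50),(-23,13,58),(-18,12,58),(18,12,58)]:
        q=proj(p,tip+(a*e+b*yv+d*u)/1000)[0]+.5;cv2.circle(c,(int((q[0]-x0)*K),int((q[1]-y0)*K)),3,col,1)
for X in [(-.023,gy,0),(.023,gy,0)]:
    q=proj(p,O+AA.T@np.array(X))[0]+.5;cv2.circle(c,(int((q[0]-x0)*K),int((q[1]-y0)*K)),3,(0,255,0),1)
cv2.imwrite('pics/c14.png',c)
print('tip in head',(AA@(tip-O)*1000).round(1), 'gy',gy, 'e',(AA@e).round(3),'u',(AA@u).round(3))
E
```

```text
tip in head [ 0.6  4.6 62.6] gy 0.008387703801078094 e [-0.999  0.002  0.035] u [0.035 0.003 0.999]
```

View pics/c14.png

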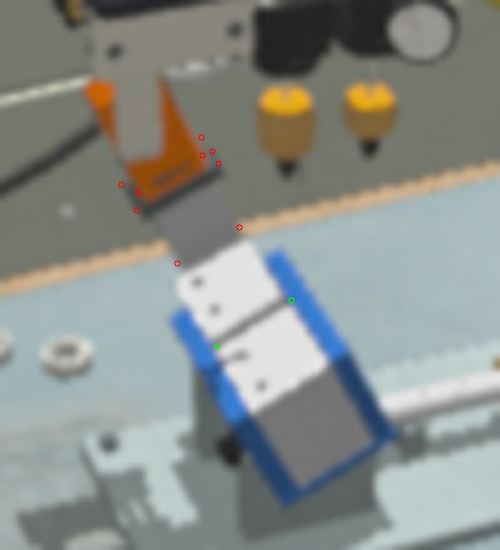

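Request:
carry_out(commands=[[[-0.5,0.1,1.2,0],[-0.5,0.1,1.2,0],[-0.5,0.1,1.2,0],[-0.5,0.1,1.1,0],[0,0,0,0],[0,0,0,0],[0,0,0,0]]])

```text
t: 13.18
tool_pos: [0.649, 0.0897, 0.2108]
orientation: [-2.307, -2.132, -0.0]
force: [0.7, 0.2, -1.8]
opening: 0.0238
```

```bash
cat > look.py <<'E'
from tgt import *
import sys
def ov(k,cam='scene',box=(200,100,300,210),th=.385,K=6):
    p=robot.camera_params(cam);s=st();im=np.ascontiguousarray(robot.read_camera(cam)[:,:,::-1]);cv2.imwrite(f'pics/{cam}{k}.png',im)
    R=Ro.from_rotvec(s['orientation']).as_matrix();pos=np.array(s['tool_pos'])
    x0,y0,x1,y1=box
    c=cv2.resize(im[y0:y1,x0:x1],None,fx=K,fy=K,interpolation=cv2.INTER_CUBIC);c0=c.copy()
    e,yv,u=gaugeframe(pos,R,th);tip=pos-R[:,2]*.005-.0975*u-.004*e
    for (a,b,d) in [(-18,0,0),(18,0,0),(-23,13,50),(23,13,50),(-23,-13,50),(23,-13,50),(-23,13,58),(-18,12,58),(18,12,58)]:
        q=proj(p,tip+(a*e+b*yv+d*u)/1000)[0]+.5;cv2.circle(c,(int((q[0]-x0)*K),int((q[1]-y0)*K)),3,(0,0,255),1)
    for X in [(-.023,gy,0),(.023,gy,0)]:
        q=proj(p,O+AA.T@np.array(X))[0]+.5;cv2.circle(c,(int((q[0]-x0)*K),int((q[1]-y0)*K)),3,(0,255,0),1)
    cv2.imwrite(f'pics/ov{cam}{k}.png',c)
    print('tip in head',(AA@(tip-O)*1000).round(1))
E
python3 - <<'E'
from look import *
ov(15);ov(15,'side',(230,130,310,220))
E
```

```text
t 13.18 pos [0.649  0.0897 0.2108] R [[0.079, 0.997, 0.0], [0.997, -0.079, 0.0], [0.0, 0.0, -1.0]] F [ 0.7  0.2 -1.8] op 0.0238 q [0.059 0.288 1.348 0.    1.505 0.138]
tip in head [ 0.4  9.8 12.9]
t 13.23 pos [0.6493 0.0899 0.2114] R [[0.079, 0.997, 0.001], [0.997, -0.079, 0.0], [0.0, 0.001, -1.0]] F [-0.1 -0.1 -1.6] op 0.0235 q [0.059 0.288 1.347 0.    1.505 0.138]
tip in head [ 0.5 10.2 13.5]
```

View pics/ovscene15.png

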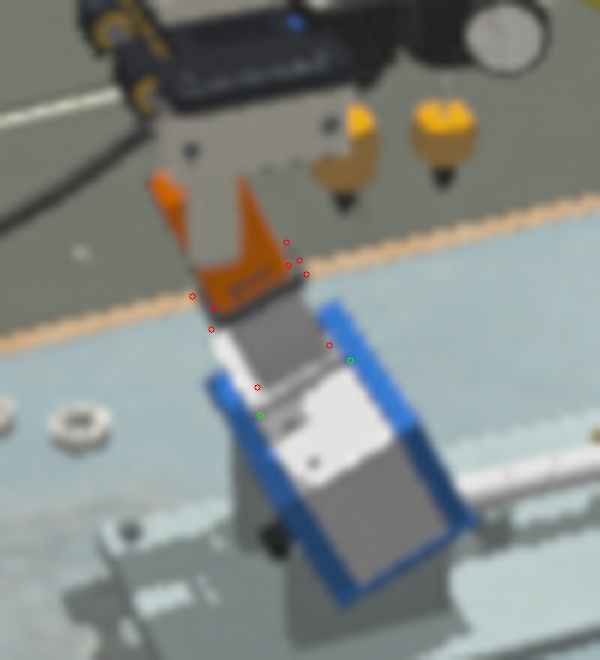

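View pics/ovside15.png

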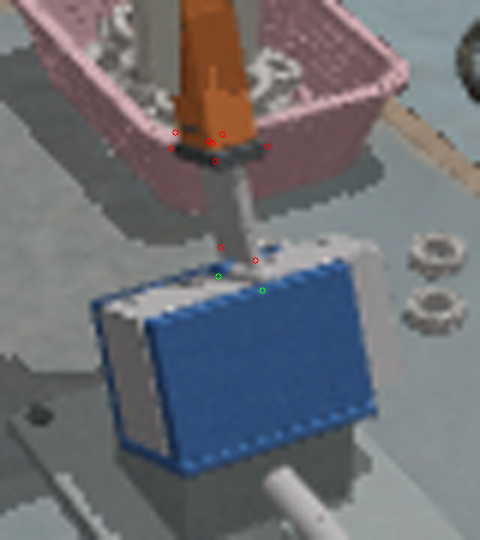

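Request:
carry_out(commands=[[[-0.08,-0.1,0.18,0],[-0.08,-0.05,0.18,0],[-0.08,0,0.18,0],[-0.08,0,0.18,0],[0,0,0,0],[0,0,0,0]]])

```text
t: 13.78
tool_pos: [0.6471, 0.0867, 0.2032]
orientation: [-2.307, -2.132, 0.001]
force: [-0.7, -0.0, -1.0]
opening: 0.0236
```

```bash
python3 - <<'E'
from look import *
ov(16,'side',(230,130,310,220));ov(16);crop('pics/scene16.png','pics/c16.png',220,120,280,180,10);crop('pics/side16.png','pics/c17.png',245,140,305,190,12)
E
```

```text
t 13.78 pos [0.6471 0.0867 0.2032] R [[0.079, 0.997, -0.0], [0.997, -0.079, -0.0], [-0.0, -0.0, -1.0]] F [-0.7 -0.  -1. ] op 0.0236 q [0.055 0.286 1.364 0.    1.491 0.133]
tip in head [0.3 8.1 4.6]
t 13.83 pos [0.6472 0.0867 0.2034] R [[0.079, 0.997, -0.0], [0.997, -0.079, 0.0], [0.0, -0.0, -1.0]] F [ 0.6  0.2 -1.6] op 0.0232 q [0.055 0.286 1.364 0.    1.491 0.133]
tip in head [0.3 8.2 4.8]
```

View pics/c16.png

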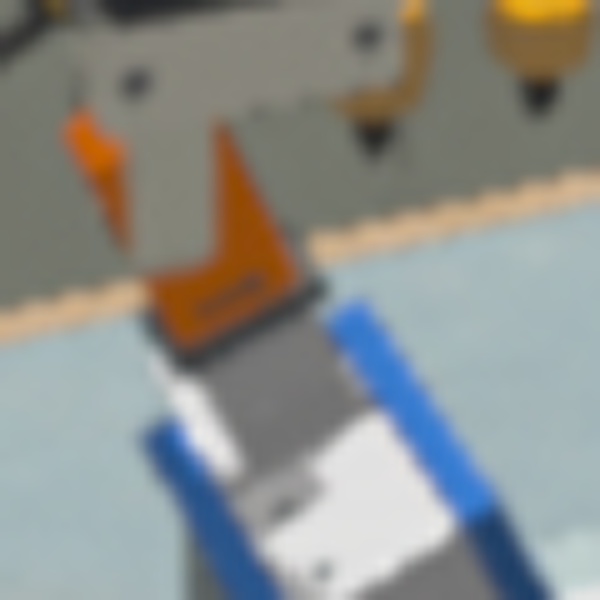

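View pics/c17.png

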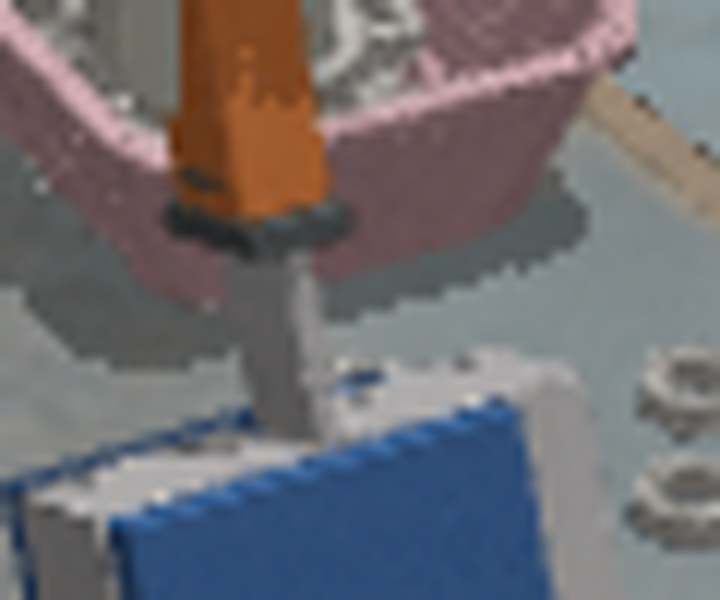

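Request:
carry_out(commands=[[[-0.06,0,0.14,0],[-0.06,0,0.14,0],[-0.06,0,0.14,0],[-0.06,0,0.14,0],[0,0,0,0]]])

```text
t: 14.3
tool_pos: [0.6468, 0.0842, 0.1973]
orientation: [-2.307, -2.132, 0.001]
force: [0.1, -0.7, -2.4]
opening: 0.0239
```

Request:
carry_out(commands=[[[-0.06,0,0.14,0],[-0.06,0,0.14,0],[-0.06,0,0.14,0],[0,0,0,0]]])

```text
t: 14.63
tool_pos: [0.6467, 0.0824, 0.1932]
orientation: [-2.307, -2.132, 0.001]
force: [0.4, -0.2, -2.2]
opening: 0.024
```

Request:
carry_out(commands=[[[-0.06,0,0.14,0],[-0.06,0,0.14,0],[-0.06,0,0.14,0],[-0.06,0,0.14,0],[-0.06,0,0.14,0],[0,0,0,0]]])

```text
t: 15.13
tool_pos: [0.6469, 0.0794, 0.1865]
orientation: [2.307, 2.132, 0.001]
force: [2.1, -0.4, -3.2]
opening: 0.024
```

```bash
python3 - <<'E'
from look import *
ov(18);ov(18,'side',(230,130,310,220));crop('pics/scene18.png','pics/c18.png',220,120,280,180,10);crop('pics/side18.png','pics/c19.png',245,140,305,190,12)
E
```

```text
t 15.13 pos [0.6469 0.0794 0.1865] R [[0.079, 0.997, 0.001], [0.997, -0.079, -0.0], [0.0, 0.001, -1.0]] F [ 2.1 -0.4 -3.2] op 0.024 q [ 0.044  0.292  1.388 -0.     1.461  0.122]
tip in head [  0.1   8.6 -13.6]
t 15.18 pos [0.6469 0.0794 0.1866] R [[0.079, 0.997, 0.0], [0.997, -0.079, -0.0], [-0.0, 0.0, -1.0]] F [ 2.3  0.4 -3. ] op 0.0235 q [ 0.044  0.292  1.388 -0.     1.461  0.122]
tip in head [  0.1   8.5 -13.5]
```

View pics/c18.png

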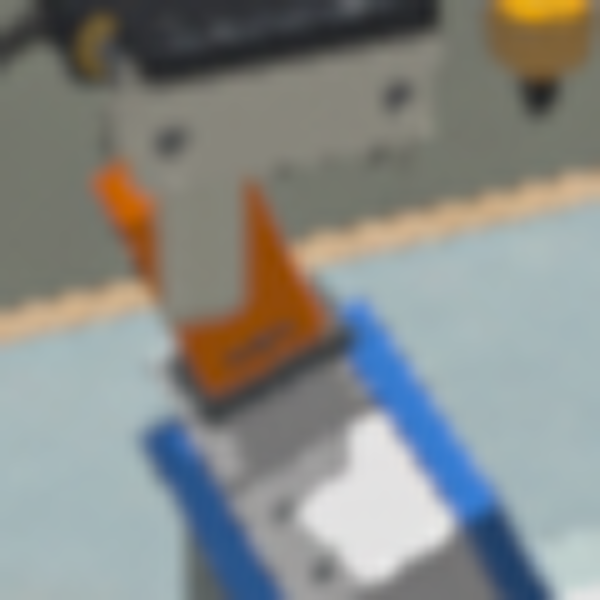

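View pics/c19.png

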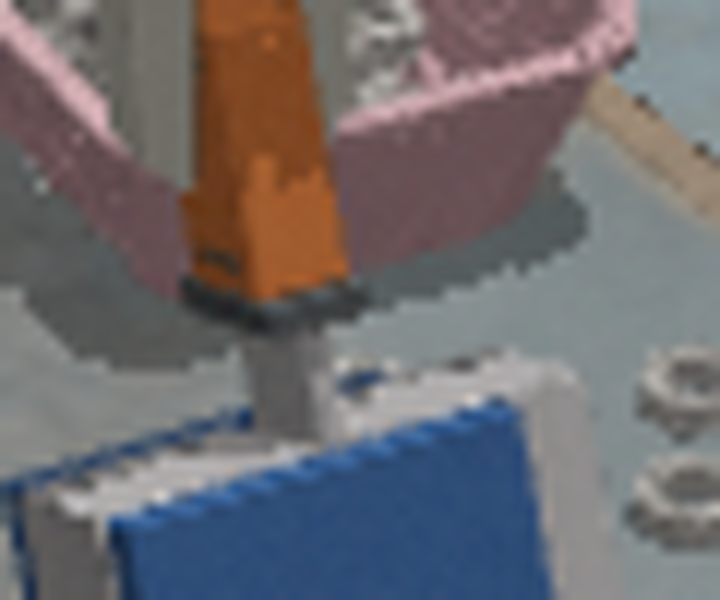

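The blade is about 17 mm into the gap with only small side force. Next comes the shoe.

Request:
carry_out(commands=[[[-0.06,0.05,0.14,0],[-0.06,0,0.14,0],[-0.06,0,0.14,0],[-0.06,0,0.14,0],[0,0,0,0]]])

```text
t: 15.65
tool_pos: [0.6469, 0.077, 0.1806]
orientation: [-2.307, -2.132, 0.0]
force: [1.0, -0.2, -3.3]
opening: 0.0238
```

Request:
carry_out(commands=[[[-0.06,0,0.14,0],[-0.06,0,0.14,0],[-0.06,0,0.14,0],[-0.06,0,0.14,0],[0,0,0,0]]])

```text
t: 16.07
tool_pos: [0.6467, 0.0746, 0.175]
orientation: [-2.307, -2.132, 0.0]
force: [1.3, -0.3, -1.9]
opening: 0.0239
```

Request:
carry_out(commands=[[[-0.06,0,0.14,0],[-0.06,0,0.14,0],[-0.06,0,0.14,0],[-0.06,0,0.14,0],[0,0,0,0]]])

```text
t: 16.48
tool_pos: [0.6465, 0.0722, 0.1694]
orientation: [-2.307, -2.132, 0.0]
force: [0.9, -0.0, -2.8]
opening: 0.0238
```

```bash
python3 - <<'E'
from look import *
ov(20);ov(20,'side',(230,130,310,220));crop('pics/scene20.png','pics/c20.png',220,120,280,180,10);crop('pics/side20.png','pics/c21.png',245,140,305,190,12)
E
```

```text
t 16.48 pos [0.6465 0.0722 0.1694] R [[0.079, 0.997, -0.0], [0.997, -0.079, -0.0], [-0.0, -0.0, -1.0]] F [ 0.9 -0.  -2.8] op 0.0238 q [ 0.032  0.3    1.41  -0.     1.432  0.111]
tip in head [ -0.3   8.7 -32.1]
t 16.53 pos [0.6465 0.0722 0.1695] R [[0.079, 0.997, -0.0], [0.997, -0.079, -0.0], [-0.0, -0.0, -1.0]] F [ 0.4 -0.5 -2.1] op 0.0237 q [ 0.032  0.3    1.41  -0.     1.432  0.111]
tip in head [ -0.3   8.7 -32. ]
```

View pics/c20.png

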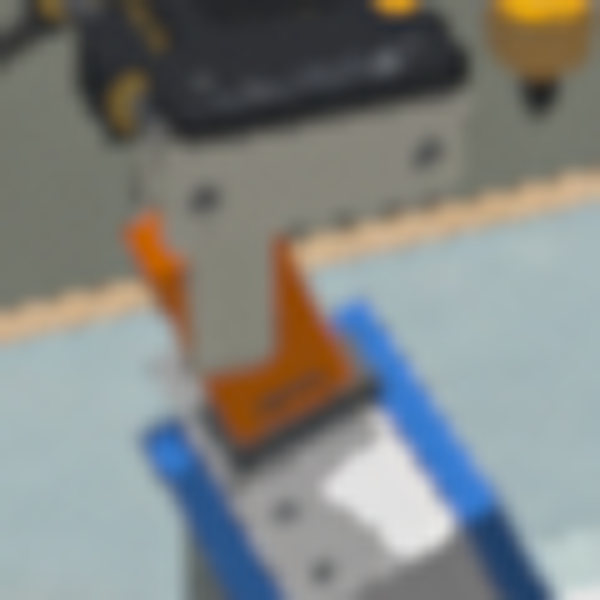

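View pics/c21.png

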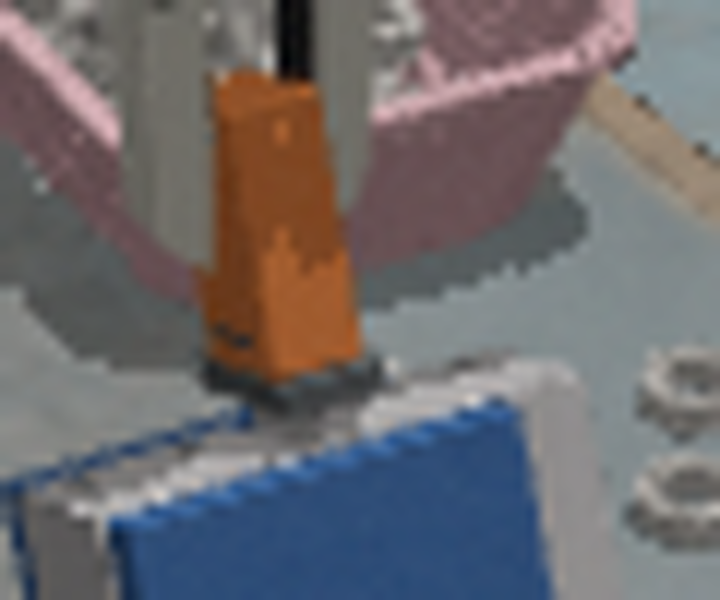

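Request:
carry_out(commands=[[[-0.06,0,0.14,0],[-0.06,0,0.14,0],[-0.06,0,0.14,0],[0,0,0,0]]])

```text
t: 16.92
tool_pos: [0.6464, 0.0708, 0.1659]
orientation: [-2.307, -2.132, -0.001]
force: [-0.4, 2.0, 1.1]
opening: 0.0239
```

Request:
carry_out(commands=[[[-0.06,0,0.14,0],[-0.06,0,0.14,0],[-0.06,0,0.14,0],[0,0,0,0]]])

```text
t: 17.25
tool_pos: [0.6463, 0.0688, 0.1612]
orientation: [-2.307, -2.133, -0.0]
force: [-0.8, 1.7, 1.9]
opening: 0.0239
```

Request:
carry_out(commands=[[[-0.04,0,0.09,0],[-0.04,0,0.09,0],[-0.04,0,0.09,0],[0,0,0,0]]])

```text
t: 17.58
tool_pos: [0.6464, 0.0686, 0.1607]
orientation: [-2.306, -2.133, -0.003]
force: [-7.4, 6.9, 14.1]
opening: 0.0237
```

Request:
carry_out(commands=[[[-0.04,0,0.09,0],[-0.04,0,0.09,0],[0,0,0,0],[0,0,0,0]]])

```text
t: 17.92
tool_pos: [0.6466, 0.0685, 0.1606]
orientation: [-2.306, -2.133, -0.005]
force: [-10.6, 10.4, 22.6]
opening: 0.0239
```

```bash
python3 - <<'E'
from look import *
ov(22);ov(22,'side',(230,130,310,220));crop('pics/scene22.png','pics/c22.png',220,120,280,180,10);crop('pics/side22.png','pics/c23.png',245,140,305,190,12)
E
```

```text
t 17.92 pos [0.6466 0.0685 0.1606] R [[0.078, 0.997, 0.002], [0.997, -0.078, 0.002], [0.002, 0.002, -1.0]] F [-10.6  10.4  22.6] op 0.0239 q [0.026 0.303 1.423 0.002 1.413 0.103]
tip in head [ -0.8   9.2 -41.7]
t 17.97 pos [0.6465 0.0686 0.1606] R [[0.078, 0.997, 0.002], [0.997, -0.078, 0.002], [0.002, 0.002, -1.0]] F [-10.9   9.8  22.7] op 0.0238 q [0.026 0.303 1.423 0.002 1.413 0.103]
tip in head [ -0.8   9.2 -41.7]
```

View pics/c22.png

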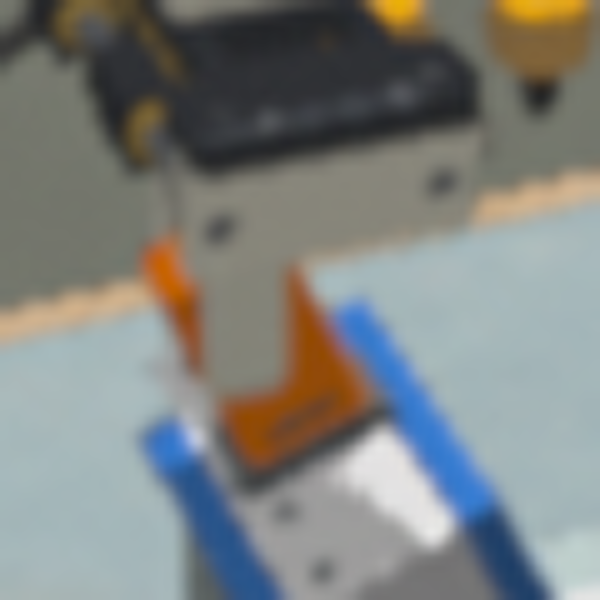

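View pics/c23.png

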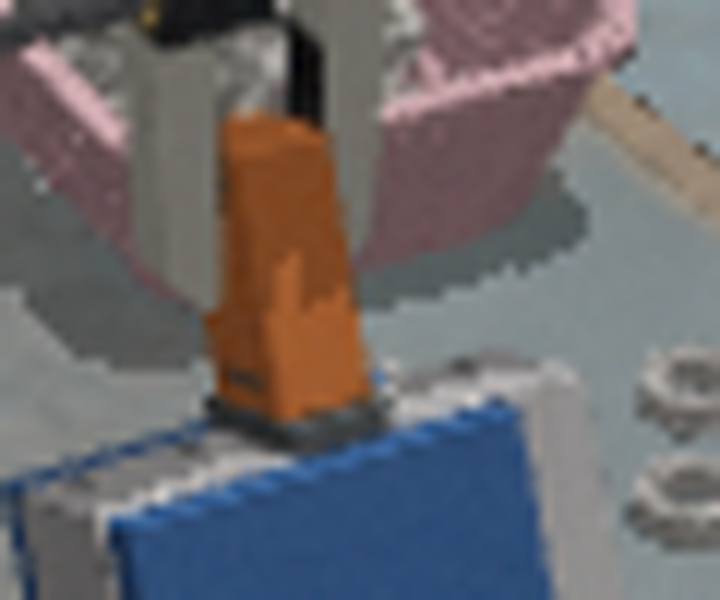

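```bash
python3 - <<'E'
from tgt import *
for cam,x0,y0,x1,y1,K in (('scene',225,145,275,180,14),('side',250,150,295,185,14)):
    p=robot.camera_params(cam);im=cv2.imread(f'pics/{cam}22.png')
    c=cv2.resize(im[y0:y1,x0:x1],None,fx=K,fy=K,interpolation=cv2.INTER_CUBIC)
    for h,col in((-.050,(0,0,255)),(-.045,(0,255,255))):
        for a in (-1,1):
            for b in (-1,1):
                for d,w,t in((.05,.023,.013),(.058,.023,.013)):
                    q=proj(p,O+AA.T@np.array([a*w,gy+b*t,h+d]))[0]+.5;cv2.circle(c,(int((q[0]-x0)*K),int((q[1]-y0)*K)),3,col,1)
    for a in (-.023,.023):
        q=proj(p,O+AA.T@np.array([a,-.0545,0]))[0]+.5;cv2.circle(c,(int((q[0]-x0)*K),int((q[1]-y0)*K)),3,(0,255,0),2)
    cv2.imwrite(f'pics/m{cam}.png',c)
E
```

```text
(no output)
```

View pics/mscene.png

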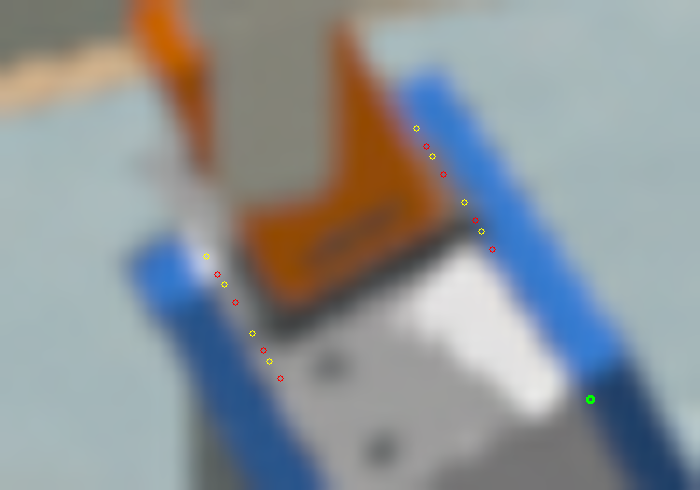

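View pics/mside.png

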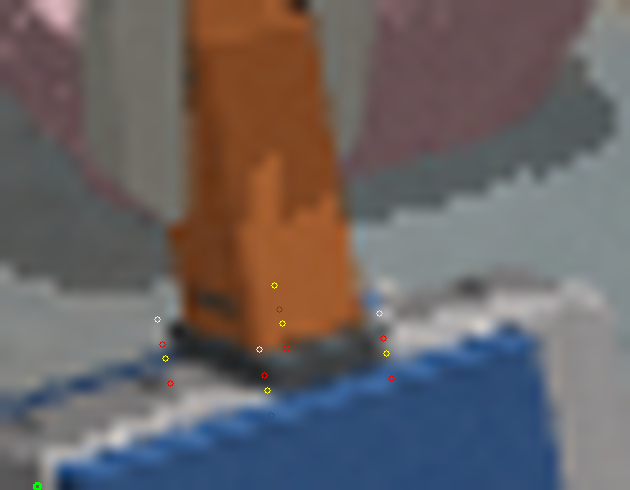

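Depth works out to about 46 mm by height and by the side view, so the shoe is holding it. There is a −x side force of 11 N, so I'll ease the blade toward the −y jaw.

Request:
carry_out(commands=[[[0,-0.1,0,0],[0,-0.1,0,0],[0,0,0,0],[0,0,0,0]]])

```text
t: 18.35
tool_pos: [0.6461, 0.0685, 0.1607]
orientation: [2.304, 2.132, 0.009]
force: [-3.1, 8.5, 18.1]
opening: 0.0238
```

Request:
carry_out(commands=[[[-0.04,0,0.09,0],[-0.04,0,0.09,0],[0,0,0,0],[0,0,0,0]]])

```text
t: 18.68
tool_pos: [0.6462, 0.0685, 0.1606]
orientation: [2.304, 2.132, 0.011]
force: [-7.2, 12.2, 26.1]
opening: 0.0232
```

```bash
python3 - <<'E'
from tgt import *
for cam,x0,y0,x1,y1,K,f in (('side',243,160,303,215,13,'side22'),('scene',235,145,285,205,12,'scene22')):
    p=robot.camera_params(cam);im=cv2.imread(f'pics/{f}.png')
    c=cv2.resize(im[y0:y1,x0:x1],None,fx=K,fy=K,interpolation=cv2.INTER_CUBIC)
    for X in [(.033,-.0485,0),(.033,.0465,0),(-.033,-.0485,0),(-.033,.0465,0),(.023,-.0545,0),(-.023,-.0545,0),(.023,.068,0),(-.023,.068,0)]:
        q=proj(p,O+AA.T@np.array(X))[0]+.5;cv2.circle(c,(int((q[0]-x0)*K),int((q[1]-y0)*K)),4,(0,255,0),1)
    cv2.imwrite(f'pics/n{cam}.png',c)
E
```

```text
(no output)
```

View pics/nside.png

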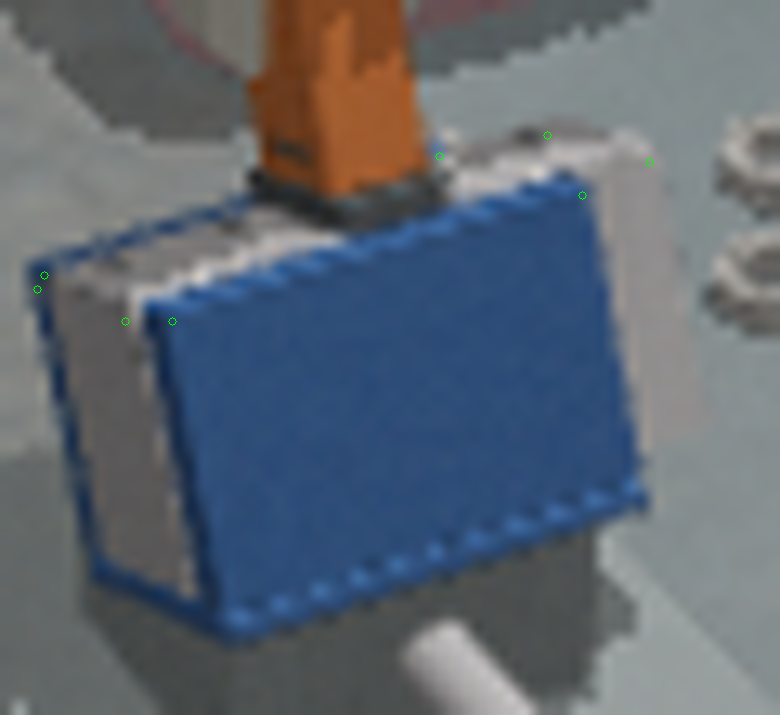

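View pics/nscene.png

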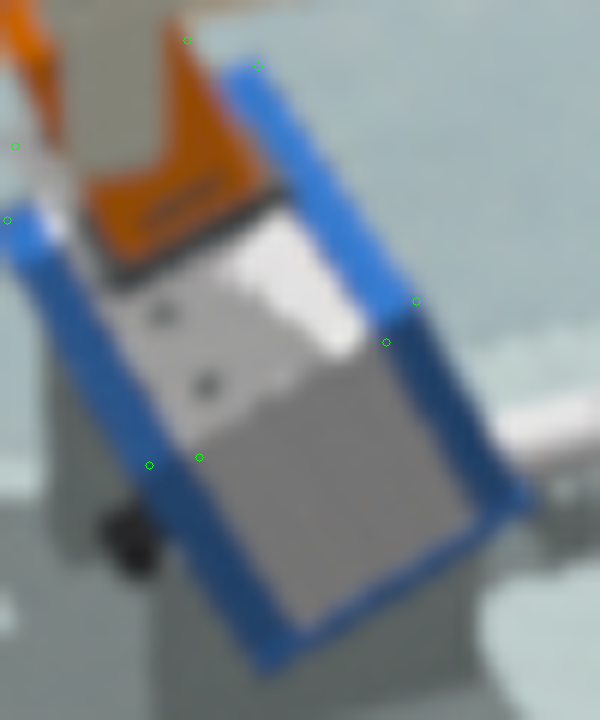

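Request:
carry_out(commands=[[[-0.04,-0.1,0.09,0],[-0.04,0,0.09,0],[0,0,0,0],[0,0,0,0]]])

```text
t: 19.02
tool_pos: [0.6462, 0.0685, 0.1605]
orientation: [2.302, 2.132, 0.015]
force: [-6.9, 14.5, 31.1]
opening: 0.0237
```

That is 36 N along the axis with no motion, so it's a hard stop: the shoulder on the jaws. I'll relax the push and then release.

Request:
carry_out(commands=[[[0.06,0,-0.14,0],[0.06,0,-0.14,0],[0.06,0,-0.14,0],[0.06,0,-0.14,0],[0,0,0,0],[0,0,0,0]]])

```text
t: 19.52
tool_pos: [0.6459, 0.0685, 0.1607]
orientation: [2.303, 2.131, 0.009]
force: [6.5, 5.4, 3.7]
opening: 0.0238
```

Request:
carry_out(commands=[[[0,0,0,0],[0,0,0,0],[0,0,0,0],[0,0,0,0],[0,0,0,0],[0,0,0,0]]], claw=4.5)

```text
t: 20.02
tool_pos: [0.6429, 0.0675, 0.1585]
orientation: [-2.307, -2.132, 0.001]
force: [0.1, 0.1, -0.0]
opening: 0.0449
```

```bash
python3 - <<'E'
from look import *
ov(24);ov(24,'side');crop('pics/scene24.png','pics/c24.png',220,120,280,180,10);crop('pics/side24.png','pics/c25.png',245,140,305,190,12)
E
```

```text
t 20.02 pos [0.6429 0.0675 0.1585] R [[0.079, 0.997, -0.001], [0.997, -0.079, -0.0], [-0.0, -0.001, -1.0]] F [ 0.1  0.1 -0. ] op 0.0449 q [ 0.025  0.298  1.433 -0.     1.412  0.104]
tip in head [ -0.2   5.4 -44.1]
t 20.07 pos [0.643  0.0676 0.1586] R [[0.079, 0.997, -0.001], [0.997, -0.079, -0.0], [-0.0, -0.0, -1.0]] F [-0.7 -0.1 -1.5] op 0.0447 q [ 0.026  0.298  1.433 -0.     1.411  0.104]
tip in head [ -0.3   5.5 -43.9]
```

View pics/c24.png

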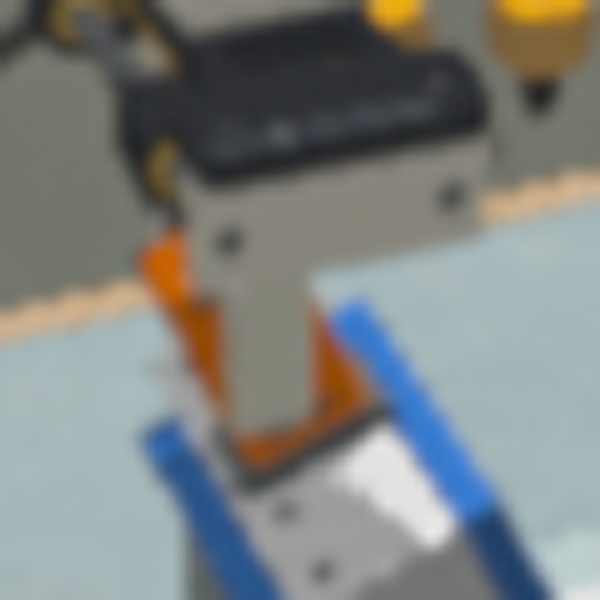

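View pics/c25.png

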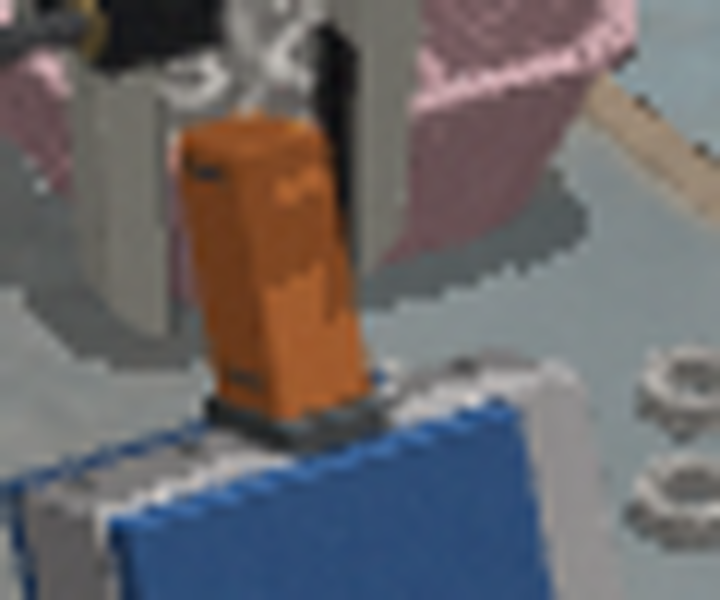

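Request:
carry_out(commands=[[[0,0.3,0,0],[0,0,-1,0],[0,0,-1.5,0],[0,0,-2,0],[0,0,-2.5,0],[0,0,-3,0],[0,0,-3,0],[-1,0,-3,0],[-3,0,-2,0],[-3,0,0,0],[-3,0,0,0],[0,-3,0,0],[0,-3,0,0],[0,-3,0,0],[0,-3,0,0],[0,-2,0,0],[0,0,0,0]]], claw=6.0)

```text
t: 21.53
tool_pos: [0.4964, -0.0209, 0.3408]
orientation: [2.306, 2.132, 0.002]
force: [0.1, 0.0, -0.1]
opening: 0.0603
```

```bash
python3 - <<'E'
from look import *
st()
for cam in ('wrist','scene','side'):
    cv2.imwrite(f'pics/{cam}26.png',robot.read_camera(cam)[:,:,::-1]); np.save(f'pics/{cam}26.npy',robot.camera_params(cam),allow_pickle=True)
crop('pics/scene26.png','pics/c26.png',215,110,345,220,6);crop('pics/side26.png','pics/c27.png',235,140,315,220,7)
E
```

```text
t 21.53 pos [ 0.4964 -0.0209  0.3408] R [[0.078, 0.997, 0.002], [0.997, -0.078, -0.0], [-0.0, 0.002, -1.0]] F [ 0.1  0.  -0.1] op 0.0603 q [-0.145 -0.171  1.59  -0.     1.72  -0.067]
```

View pics/c26.png

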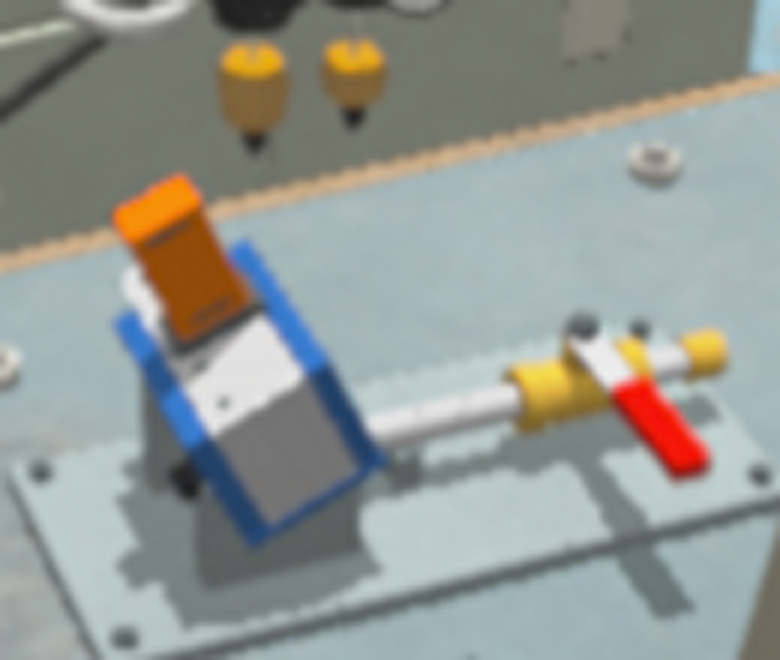

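View pics/c27.png

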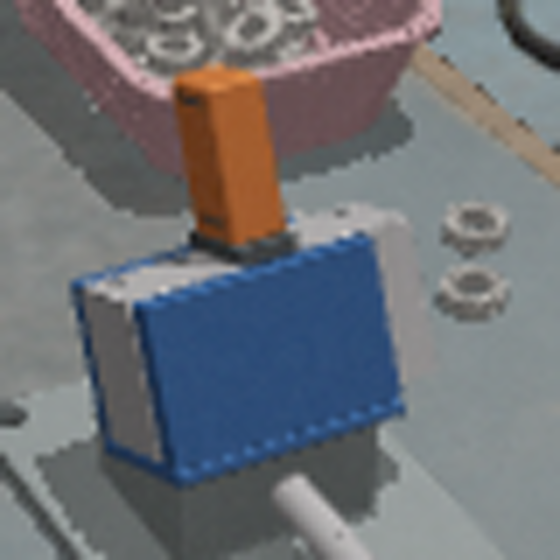

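View pics/wrist26.png

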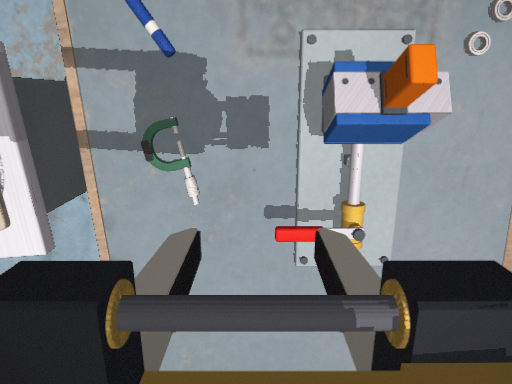

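```bash
python3 - <<'E'
from h import *
a=cv2.imread('pics/scene26.png')[135:185,230:272];b=cv2.imread('pics/wrist26.png')[30:160,310:460]
cv2.imwrite('pics/c28.png',cv2.resize(a,None,fx=12,fy=12,interpolation=cv2.INTER_CUBIC))
cv2.imwrite('pics/c29.png',cv2.resize(b,None,fx=4.5,fy=4.5,interpolation=cv2.INTER_CUBIC))
E
```

```text
(no output)
```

View pics/c28.png

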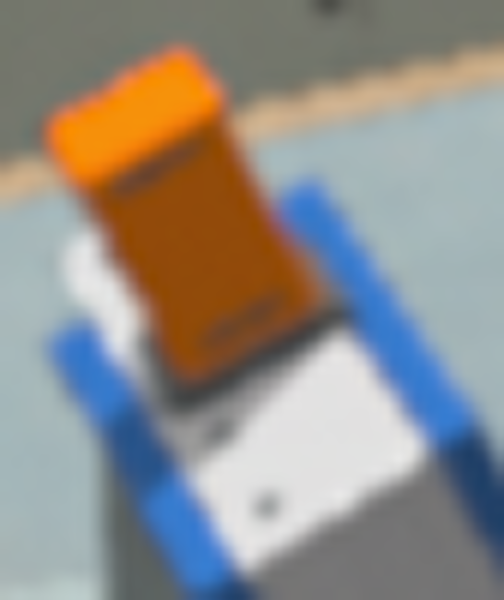

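View pics/c29.png

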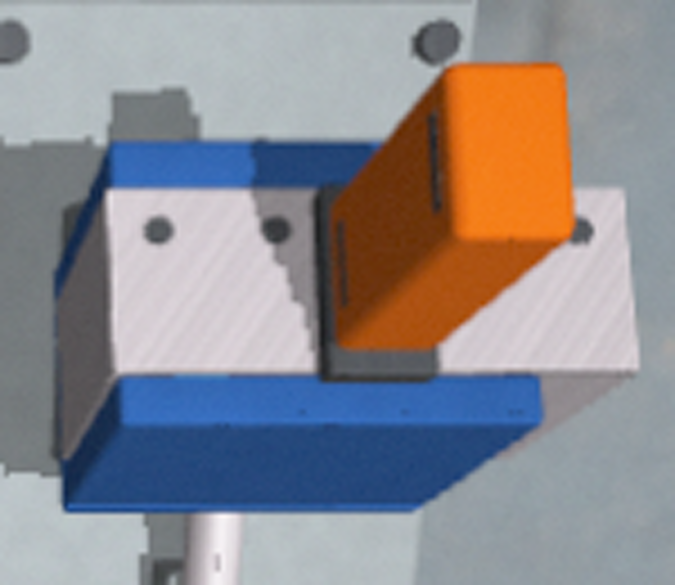

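```bash
python3 - <<'E'
from tgt import *
p=np.load('pics/wrist26.npy',allow_pickle=True).item()
C=lambda u,v:np.array((310+u/4.5-.4,30+v/4.5-.4))
hp=[(C(113,188),-.023,0),(C(120,373),.023,0),(C(627,188),-.023,1),(C(638,370),.023,1)]
gp=[(C(322,382),(23,-13,50)),(C(438,380),(23,13,50)),(C(317,188),(-23,-13,50)),(C(336,348),(18,-12,58)),(C(436,350),(18,12,58)),(C(445,64),(-18,-12,121)),(C(565,64),(-18,12,121)),(C(577,240),(18,12,121)),(C(453,242),(18,-12,121))]
def res(v):
    dO=v[:3];yn,yf=v[3],v[4];yaw=v[5]
    _,B=head((0,0),yaw);B=B
    OO=O+dO; r=[]
    for uv,x,k in hp: r.append(proj(p,OO+B.T@np.array([x,(yn,yf)[k],0]))[0]-uv)
    T=Ro.from_rotvec(v[9:12]).as_matrix()
    for uv,q in gp:
        X=np.array(q)/1000*np.array([-1,1,1])*np.array([-1,1,1])
        r.append(proj(p,OO+B.T@(v[6:9]+T@X))[0]-uv)
    return np.concatenate([np.ravel(r),[dO[2]/.0005,(dO[0])/.004,dO[1]/.004,(yaw+.079)/.005, v[11]/.02]])
f=least_squares(res,[0,0,0,-.0545,.068,-.079,0,.008,-.05,0,0,0])
print((f.x*1000).round(1));print(f.fun.round(2))
E
```

```text
[  0.3   3.6  -0.  -48.4  74.2 -78.   -4.1  15.6 -54.4  24.   72.8   0.3]
[-0.02 -0.07  0.02 -0.34 -0.69  0.2   0.67  0.45  0.07 -0.47 -1.35 -0.21
 -0.19  1.12  0.35  0.11  1.08 -0.51 -0.2  -0.15  0.65 -0.4  -0.1   0.38
 -0.34  0.16 -0.    0.07  0.89  0.19  0.01]
```

```bash
python3 - <<'E'
from h import *
crop('pics/side26.png','pics/c30.png',244,143,300,193,14)
crop('pics/scene26.png','pics/c31.png',230,135,275,187,13)
E
```

```text
(no output)
```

View pics/c30.png

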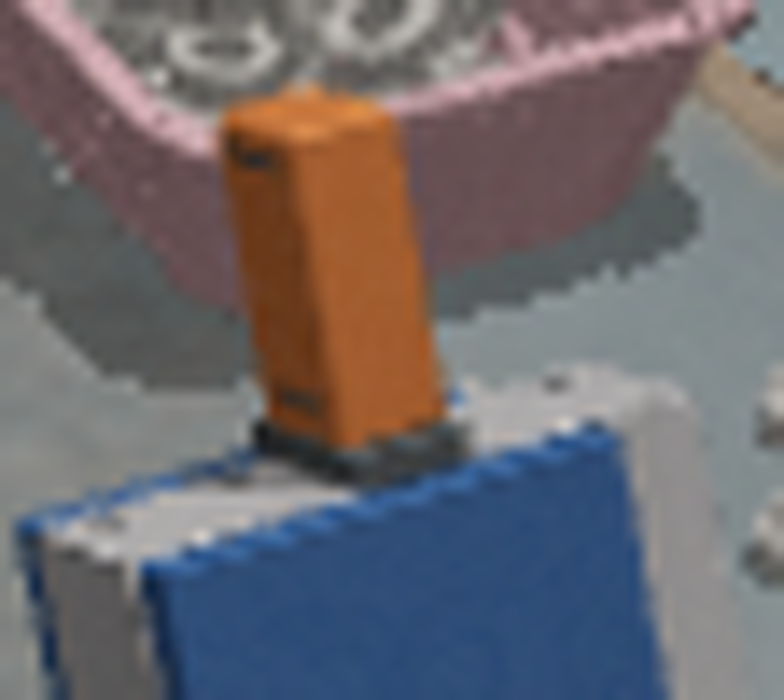

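View pics/c31.png

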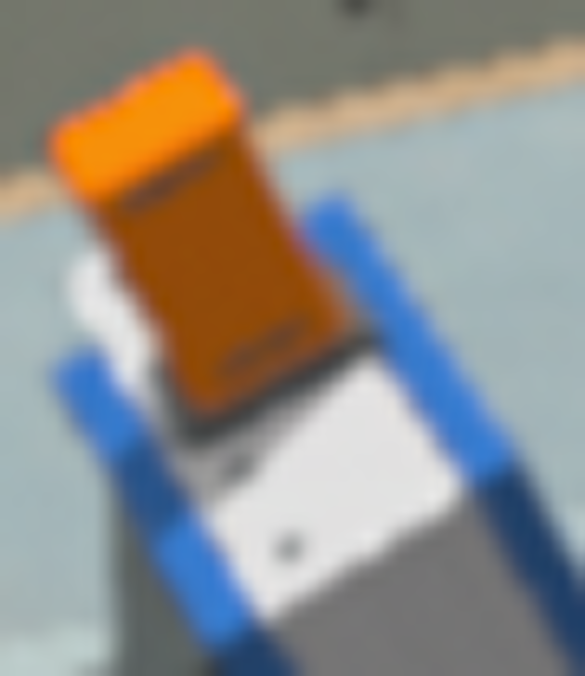

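```bash
cat > joint.py <<'E'
from tgt import *
def run(picks,x0off=True,verbose=True):
    # picks: list (cam,p,uv,type,key)
    cams=sorted({a[0] for a in picks})
    def unpack(v):
        off={c:v[14+2*i:16+2*i] for i,c in enumerate(cams)};return off
    def res(v):
        dO=v[:3];yn,yf,xb,yb0,yb1=v[3:8];T=Ro.from_rotvec(v[11:14]).as_matrix();OO=O+dO;off=unpack(v);r=[]
        for c,p,uv,t,k in picks:
            if t=='j': X=np.array([k[0]*.023,(yn,yf)[k[1]],0])
            elif t=='b': X=np.array([k[0]*xb,(yb0,yb1)[k[1]],0])
            else: X=v[8:11]+T@(np.array(k)/1000)
            r.append(proj(p,OO+AA.T@X)[0]+off[c]-uv)
        r=np.ravel(r)
        pri=[dO[2]/.0007,dO[0]/.003,dO[1]/.003]+list(v[14:]/1.0)
        return np.concatenate([r,pri])
    v0=np.r_[0,0,0,-.0545,.068,.033,-.048,.047,0,.008,-.05,0,0,0,np.zeros(2*len(cams))]
    f=least_squares(res,v0,loss='soft_l1');J=np.linalg.pinv(f.jac.T@f.jac)
    sd=np.sqrt(np.diag(J))
    n='dOx dOy dOz yn yf xb yb0 yb1 tx ty tz rx ry rz'.split()
    for i,k in enumerate(n): print(k,round(f.x[i]*1000,1),'+-',round(sd[i]*1000,1),end='; ')
    print();print('off',cams,f.x[14:].round(2));print(res(f.x)[:2*len(picks)].reshape(-1,2).round(1).tolist())
    return f
def G(x,y,z): return (x,y,z)
E
cat > picks.py <<'E'
from joint import *
ps=robot.camera_params('scene');pd=robot.camera_params('side');pw=np.load('pics/wrist26.npy',allow_pickle=True).item()
S=lambda u,v:np.array((230+u/13-.5,135+v/13-.5));D=lambda u,v:np.array((244+u/14-.5,143+v/14-.5));C=lambda u,v:np.array((310+u/4.5-.5,30+v/4.5-.5))
P=[]
def a(c,p,uv,t,k):P.append((c,p,uv,t,k))
for uv,k in [((300,148),(18,-12,120)),((400,110),(18,12,120)),((222,115),(-18,-12,120)),((335,445),(18,-12,58)),((445,412),(18,12,58)),((268,415),(-18,-12,58)),((352,487),(23,-13,50)),((468,448),(23,13,50)),((257,450),(-23,-13,50))]: a('side',pd,D(*uv),'g',k)
for uv,k in [((148,570),(1,0)),((608,432),(1,1)),((20,525),(-1,0))]: a('side',pd,D(*uv),'b',k)
for uv,k in [((98,208),(-18,-12,120)),((241,116),(18,-12,120)),((50,140),(-18,12,120)),((200,50),(18,12,120)),((198,415),(-18,-12,58)),((347,330),(18,-12,58)),((192,447),(-23,-13,50)),((380,347),(23,-13,50))]: a('scene',ps,S(*uv),'g',k)
for uv,k in [((262,618),(-1,0)),((466,492),(1,0))]: a('scene',ps,S(*uv),'j',k)
for uv,k in [((340,193),(1,1)),((516,456),(1,0)),((53,375),(-1,1)),((208,650),(-1,0))]: a('scene',ps,S(*uv),'b',k)
for uv,k in [((322,382),(23,-13,50)),((438,380),(23,13,50)),((336,348),(18,-12,58)),((436,350),(18,12,58)),((445,64),(-18,-12,121)),((565,64),(-18,12,121)),((577,240),(18,12,121)),((453,242),(18,-12,121))]: a('wrist',pw,C(*uv),'g',k)
for uv,k in [((113,188),(-1,0)),((120,373),(1,0)),((627,188),(-1,1)),((638,370),(1,1))]: a('wrist',pw,C(*uv),'j',k)
for uv,k in [((112,142),(-1,0)),((122,424),(1,0)),((540,423),(1,1))]: a('wrist',pw,C(*uv),'b',k)
E
python3 - <<'E'
from picks import *
run(P)
for k in ('scene','side','wrist'): print(k);run([x for x in P if x[0]!=k])
E
```

```text
dOx 0.2 +- 3.0; dOy 3.1 +- 1.1; dOz -0.1 +- 0.7; yn -48.8 +- 3.3; yf 74.0 +- 3.4; xb 35.2 +- 0.6; yb0 -48.7 +- 3.3; yb1 49.0 +- 3.4; tx -1.4 +- 1.3; ty 12.6 +- 3.5; tz -48.2 +- 1.5; rx 26.6 +- 12.9; ry 74.2 +- 11.8; rz 9.2 +- 20.8; 
off ['scene', 'side', 'wrist'] [ 0.38  0.05 -0.59 -0.56  0.3  -0.4 ]
[[-0.9, -0.4], [-0.1, -0.2], [-1.3, -0.1], [0.7, 0.4], [0.7, 0.2], [-0.5, -0.0], [0.6, 0.7], [0.7, 0.6], [-0.3, -0.1], [0.8, 0.0], [0.4, -0.0], [-0.5, -0.5], [-1.0, -0.4], [0.7, -0.3], [-0.5, -0.3], [0.5, -0.1], [-0.4, 0.4], [0.4, 0.3], [-0.4, 1.2], [0.6, 0.4], [-0.1, -0.4], [-0.2, -0.2], [0.1, 0.1], [0.0, 0.0], [-0.2, -0.2], [-0.0, -0.3], [-0.2, 0.2], [-1.2, 0.2], [0.1, 0.6], [1.2, -0.2], [-0.5, -0.8], [0.9, -1.3], [0.5, 0.4], [-0.3, 0.5], [-0.1, 0.1], [-0.1, -0.2], [-0.7, 0.5], [0.6, 0.7], [-0.2, -0.2], [-0.0, -0.4], [-0.2, -0.1]]
scene
dOx 0.2 +- 3.0; dOy 3.3 +- 1.1; dOz -0.1 +- 0.7; yn -48.7 +- 3.3; yf 74.0 +- 3.4; xb 35.2 +- 0.7; yb0 -48.7 +- 3.3; yb1 49.0 +- 3.4; tx -1.9 +- 1.4; ty 12.6 +- 3.6; tz -48.8 +- 2.0; rx 24.1 +- 13.6; ry 76.7 +- 13.0; rz 7.2 +- 21.6; 
off ['side', 'wrist'
[... 977 characters left out ...]
1, -0.2], [-0.7, 0.5], [0.6, 0.7], [-0.1, -0.3], [0.0, -0.4], [-0.1, -0.0]]
wrist
dOx 0.1 +- 3.0; dOy 2.2 +- 2.2; dOz 0.0 +- 0.7; yn -50.9 +- 4.8; yf 675.6 +- 0.0; xb 34.8 +- 1.3; yb0 -50.4 +- 4.3; yb1 47.2 +- 4.6; tx 0.2 +- 3.1; ty 10.5 +- 4.8; tz -47.7 +- 1.7; rx 14.6 +- 32.5; ry 58.2 +- 29.1; rz -10.4 +- 54.4; 
off ['scene', 'side'] [-0.07 -0.02 -0.31 -0.63]
[[-1.0, -0.7], [-0.1, -0.3], [-1.1, -0.2], [0.6, 0.3], [0.6, 0.2], [-0.3, -0.0], [0.4, 0.6], [0.7, 0.7], [-0.1, -0.0], [0.6, 0.2], [0.2, 0.2], [-0.5, -0.3], [-1.4, -0.6], [0.3, -0.4], [-0.6, -0.4], [0.3, -0.3], [-0.3, 0.3], [0.5, 0.1], [-0.3, 1.0], [0.8, 0.2], [0.1, -0.1], [-0.0, 0.1], [0.1, 0.3], [0.0, 0.3], [0.0, -0.1], [0.2, -0.2]]
```

```bash
python3 - <<'E'
from picks import *
f=run(P);v=f.x;T=Ro.from_rotvec(v[11:14]).as_matrix()
for k in [(18,0,121),(-18,0,121),(0,0,95)]: print(k,(O+v[:3]+AA.T@(v[8:11]+T@(np.array(k)/1000))).round(4))
e=O+v[:3]+AA.T@(v[8:11]+T@(np.array((16,0,121))/1000))
plan((e[0],e[1],.26),-4.5);print(e)
E
```

```text
dOx 0.2 +- 3.0; dOy 3.1 +- 1.1; dOz -0.1 +- 0.7; yn -48.8 +- 3.3; yf 74.0 +- 3.4; xb 35.2 +- 0.6; yb0 -48.7 +- 3.3; yb1 49.0 +- 3.4; tx -1.4 +- 1.3; ty 12.6 +- 3.5; tz -48.2 +- 1.5; rx 26.6 +- 12.9; ry 74.2 +- 11.8; rz 9.2 +- 20.8; 
off ['scene', 'side', 'wrist'] [ 0.38  0.05 -0.59 -0.56  0.3  -0.4 ]
[[-0.9, -0.4], [-0.1, -0.2], [-1.3, -0.1], [0.7, 0.4], [0.7, 0.2], [-0.5, -0.0], [0.6, 0.7], [0.7, 0.6], [-0.3, -0.1], [0.8, 0.0], [0.4, -0.0], [-0.5, -0.5], [-1.0, -0.4], [0.7, -0.3], [-0.5, -0.3], [0.5, -0.1], [-0.4, 0.4], [0.4, 0.3], [-0.4, 1.2], [0.6, 0.4], [-0.1, -0.4], [-0.2, -0.2], [0.1, 0.1], [0.0, 0.0], [-0.2, -0.2], [-0.0, -0.3], [-0.2, 0.2], [-1.2, 0.2], [0.1, 0.6], [1.2, -0.2], [-0.5, -0.8], [0.9, -1.3], [0.5, 0.4], [-0.3, 0.5], [-0.1, 0.1], [-0.1, -0.2], [-0.7, 0.5], [0.6, 0.7], [-0.2, -0.2], [-0.0, -0.4], [-0.2, -0.1]]
(18, 0, 121) [0.6459 0.0534 0.1903]
(-18, 0, 121) [0.6482 0.0872 0.178 ]
(0, 0, 95) [0.647  0.0615 0.1597]
from [ 0.4992 -0.0212  0.3399] -4.51 n 7
[[1.25,2.0,1.14,-0.0],[1.26,2.01,1.14,-0.0],[1.25,2.0,1.15,-0.0],[1.26,2.01,1.14,-0.0],[1.25,2.0,1.14,-0.0],[1.25,2.01,1.14,-0.0],[1.26,2.0,1.14,-0.0]]
[0.64599614 0.05527915 0.1895778 ]
```

The joint fit over three views shows the gauge tilted about 0.075 rad, with only the shoulder's +x edge down. That's too near the limit, so I'll press it flush by pushing straight down on the upper edge of the grip's top with closed fingers.

Request:
carry_out(commands=[[[1.2,2,0.7,0],[1.3,2,0.7,0],[1.2,2,0.7,0],[1.3,2,0.7,0],[1.2,2,0.7,0],[1.3,2,0.7,0],[1.3,2,0.7,0],[0,0,2.5,0],[0,0,2.5,0],[0,0,1.2,0],[0,0,0,0],[0,0,0,0]]], claw=0, grip_force=20)

```text
t: 22.68
tool_pos: [0.6451, 0.0555, 0.2273]
orientation: [-2.306, -2.131, 0.002]
force: [0.6, 0.1, 0.5]
opening: 0.0006
```

```bash
python3 - <<'E'
from h import *
st()
for cam in ('scene','side'): cv2.imwrite(f'pics/{cam}27.png',robot.read_camera(cam)[:,:,::-1])
a=cv2.imread('pics/scene27.png')[100:185,215:285];b=cv2.imread('pics/side27.png')[110:195,235:305]
cv2.imwrite('pics/c32.png',cv2.resize(np.hstack([a,b]),None,fx=5.6,fy=5.6,interpolation=cv2.INTER_CUBIC))
E
```

```text
t 22.68 pos [0.6451 0.0555 0.2273] R [[0.079, 0.997, -0.002], [0.997, -0.079, -0.0], [-0.0, -0.002, -1.0]] F [0.6 0.1 0.5] op 0.0006 q [ 0.007  0.262  1.349 -0.     1.533  0.085]
```

View pics/c32.png

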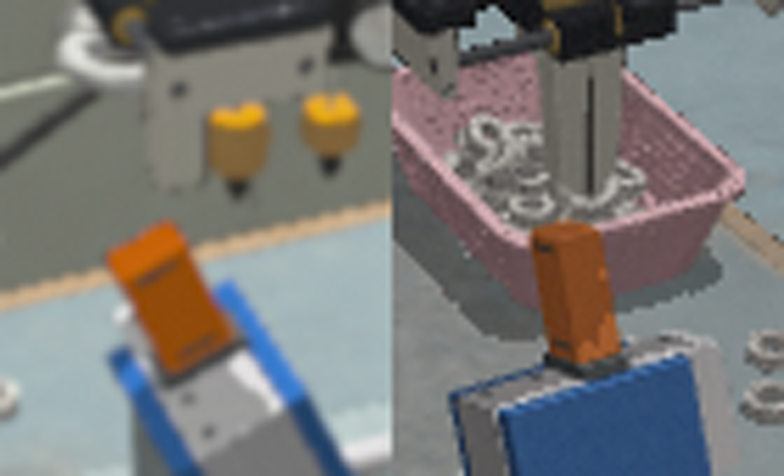

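Request:
carry_out(commands=[[[0,0,0.8,0],[0,0,0.7,0],[0,0,0.4,0],[0,0,0.2,0],[0,0,0.2,0],[0,0,0,0]]])

```text
t: 23.28
tool_pos: [0.645, 0.0556, 0.2044]
orientation: [-2.307, -2.132, 0.001]
force: [0.7, 1.0, 0.6]
opening: 0.0004
```

Request:
carry_out(commands=[[[0,0,0.15,0],[0,0,0.15,0],[0,0,0,0]]])

```text
t: 23.53
tool_pos: [0.6461, 0.0561, 0.2035]
orientation: [2.306, 2.132, 0.004]
force: [-0.1, 1.8, 4.8]
opening: 0.0004
```

Request:
carry_out(commands=[[[0,0,0.15,0],[0,0,0.15,0],[0,0,0,0]]])

```text
t: 23.78
tool_pos: [0.647, 0.057, 0.2026]
orientation: [2.304, 2.132, 0.009]
force: [-2.8, 4.2, 13.7]
opening: 0.0002
```

Request:
carry_out(commands=[[[0,0,0.15,0],[0,0,0.15,0],[0,0,0,0]]])

```text
t: 24.03
tool_pos: [0.6479, 0.0578, 0.202]
orientation: [2.303, 2.132, 0.014]
force: [-3.2, 8.4, 21.8]
opening: 0.0005
```

Request:
carry_out(commands=[[[0.15,0,0.1,0],[0.15,0,0.1,0],[0.1,0,0,0],[0,0,0,0]]])

```text
t: 24.37
tool_pos: [0.6489, 0.0599, 0.2014]
orientation: [2.301, 2.128, 0.013]
force: [-5.2, -0.8, 28.3]
opening: 0.0008
```

```bash
python3 - <<'E'
from h import *
s=st()
for cam in ('scene','side'): cv2.imwrite(f'pics/{cam}28.png',robot.read_camera(cam)[:,:,::-1])
crop('pics/side28.png','pics/c33.png',244,133,300,188,13)
crop('pics/scene28.png','pics/c34.png',230,130,275,187,12)
E
```

```text
t 24.37 pos [0.6489 0.0599 0.2014] R [[0.078, 0.997, 0.011], [0.997, -0.078, 0.0], [0.001, 0.011, -1.0]] F [-5.2 -0.8 28.3] op 0.0008 q [ 0.013  0.273  1.383 -0.     1.474  0.092]
```

View pics/c33.png

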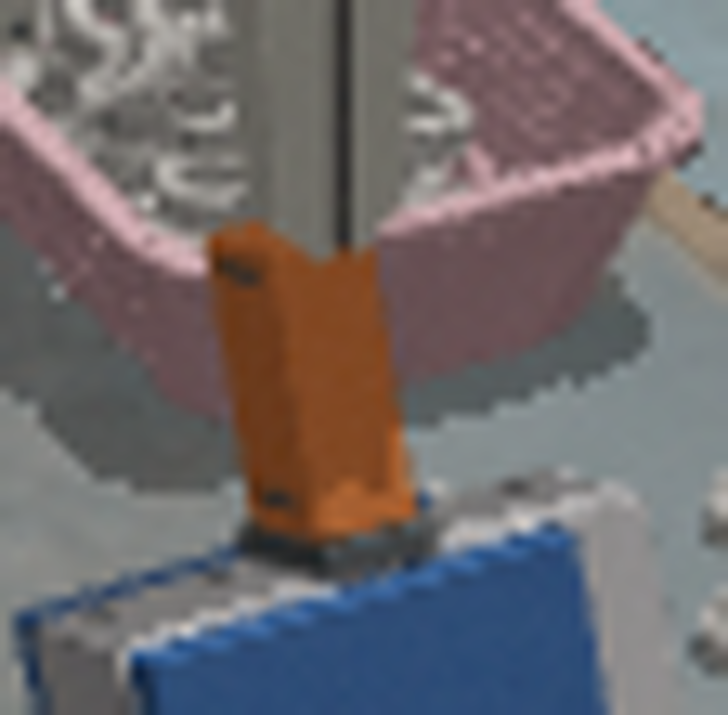

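View pics/c34.png

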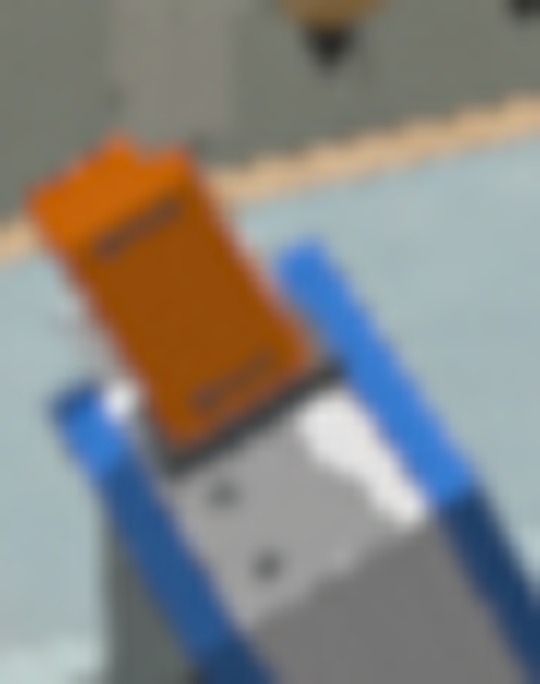

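Request:
carry_out(commands=[[[0,0,-0.5,0],[-0.3,0,-1,0],[0,0,-2.5,0],[-1.3,-2,-2,0],[-1.3,-2,-2,0],[-1.3,-2,-2,0],[-1.2,-2,-2,0],[-1.2,-2,-1.5,0],[-1.2,-2,-1,0],[-1.2,-2,0,0],[0,0,0,0],[0,0,0,0],[0,0,0,0]]])

```text
t: 25.55
tool_pos: [0.4991, -0.0192, 0.3389]
orientation: [-2.307, -2.132, -0.0]
force: [0.5, -0.4, 0.1]
opening: 0.0003
```

```bash
python3 - <<'E'
from h import *
s=st()
for cam in ('wrist','scene','side'):
    p=robot.camera_params(cam);np.save(f'pics/{cam}29.npy',p,allow_pickle=True);cv2.imwrite(f'pics/{cam}29.png',robot.read_camera(cam)[:,:,::-1])
crop('pics/side29.png','pics/c35.png',244,143,300,193,14)
crop('pics/scene29.png','pics/c36.png',230,135,275,187,13)
crop('pics/wrist29.png','pics/c37.png',310,30,470,160,4.5)
E
```

```text
t 25.55 pos [ 0.4991 -0.0192  0.3389] R [[0.079, 0.997, 0.0], [0.997, -0.079, 0.0], [0.0, 0.0, -1.0]] F [ 0.5 -0.4  0.1] op 0.0003 q [-0.141 -0.162  1.586  0.     1.717 -0.062]
```

View pics/c35.png

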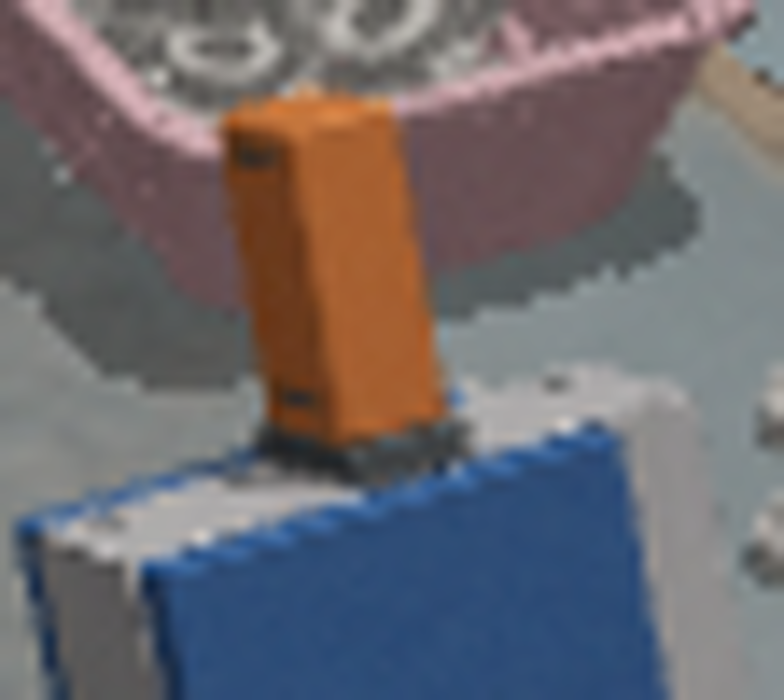

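View pics/c36.png

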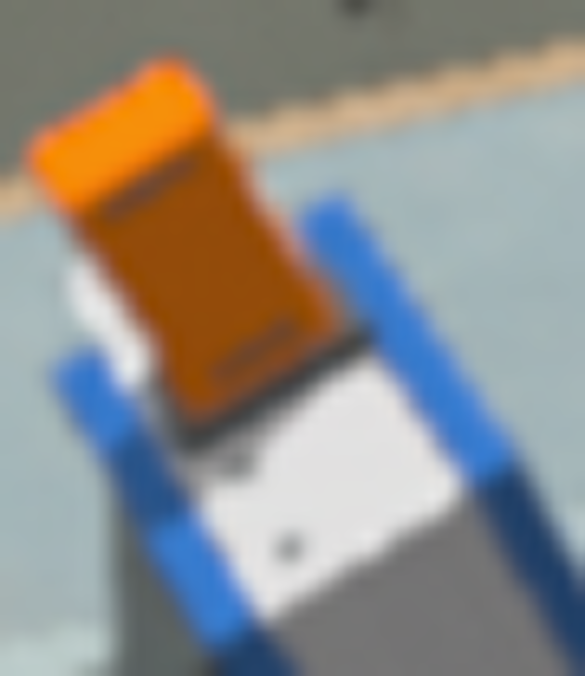

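View pics/c37.png

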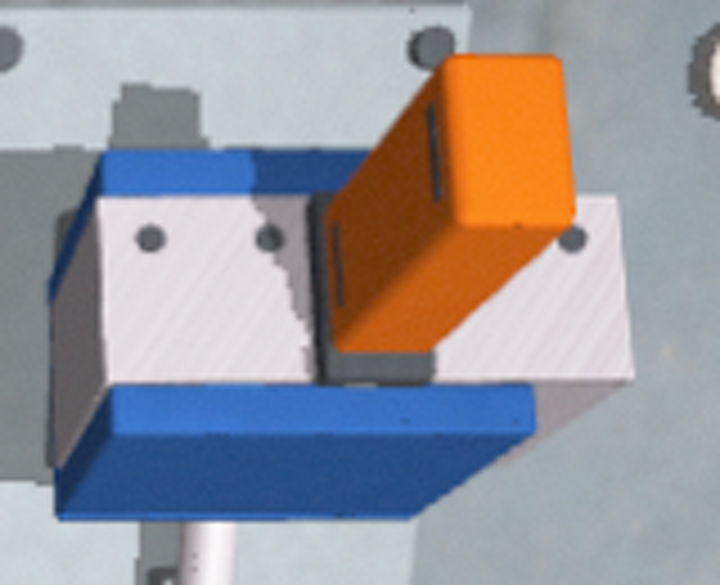

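```bash
cat > picks2.py <<'E'
from joint import *
ps=robot.camera_params('scene');pd=robot.camera_params('side');pw=np.load('pics/wrist29.npy',allow_pickle=True).item()
S=lambda u,v:np.array((230+u/13-.5,135+v/13-.5));D=lambda u,v:np.array((244+u/14-.5,143+v/14-.5));C=lambda u,v:np.array((310+u/4.5-.5,30+v/4.5-.5))
P=[]
def a(c,p,uv,t,k):P.append((c,p,uv,t,k))
for uv,k in [((298,148),(18,-12,120)),((398,112),(18,12,120)),((224,115),(-18,-12,120)),((335,445),(18,-12,58)),((445,412),(18,12,58)),((268,415),(-18,-12,58)),((355,487),(23,-13,50)),((468,448),(23,13,50)),((257,455),(-23,-13,50))]: a('side',pd,D(*uv),'g',k)
for uv,k in [((148,570),(1,0)),((608,432),(1,1)),((20,525),(-1,0))]: a('side',pd,D(*uv),'b',k)
for uv,k in [((76,220),(-18,-12,120)),((216,124),(18,-12,120)),((26,155),(-18,12,120)),((175,56),(18,12,120)),((198,424),(-18,-12,58)),((345,335),(18,-12,58)),((192,454),(-23,-13,50)),((376,348),(23,-13,50))]: a('scene',ps,S(*uv),'g',k)
for uv,k in [((262,618),(-1,0)),((466,492),(1,0))]: a('scene',ps,S(*uv),'j',k)
for uv,k in [((340,193),(1,1)),((516,456),(1,0)),((53,375),(-1,1)),((208,650),(-1,0))]: a('scene',ps,S(*uv),'b',k)
for uv,k in [((320,386),(23,-13,50)),((434,383),(23,13,50)),((334,350),(18,-12,58)),((434,353),(18,12,58)),((443,54),(-18,-12,121)),((562,55),(-18,12,121)),((577,226),(18,12,121)),((453,229),(18,-12,121))]: a('wrist',pw,C(*uv),'g',k)
for uv,k in [((99,196),(-1,0)),((107,383),(1,0)),((617,196),(-1,1)),((634,380),(1,1))]: a('wrist',pw,C(*uv),'j',k)
for uv,k in [((102,151),(-1,0)),((110,434),(1,0)),((534,434),(1,1))]: a('wrist',pw,C(*uv),'b',k)
E
python3 - <<'E'
from picks2 import *
run(P)
for k in ('scene','wrist'): print(k);run([x for x in P if x[0]!=k])
E
```

```text
dOx 0.2 +- 3.0; dOy 3.0 +- 1.1; dOz -0.1 +- 0.7; yn -51.5 +- 3.3; yf 72.1 +- 3.3; xb 35.3 +- 0.6; yb0 -50.8 +- 3.3; yb1 47.6 +- 3.3; tx -0.4 +- 1.3; ty 11.4 +- 3.5; tz -49.6 +- 1.4; rx 10.6 +- 12.8; ry 24.3 +- 12.2; rz 9.9 +- 20.6; 
off ['scene', 'side', 'wrist'] [ 0.25 -0.28 -0.21 -0.69  0.06 -0.37]
[[-1.0, -0.8], [-0.2, -0.5], [-1.5, 0.2], [0.7, 0.3], [0.7, 0.1], [-0.3, 0.4], [0.4, 0.5], [0.8, 0.6], [-0.1, 0.2], [0.5, 0.1], [0.3, -0.0], [-0.8, -0.5], [-0.9, -0.3], [0.7, -0.3], [-0.2, -0.3], [0.6, 0.0], [-0.8, 0.3], [-0.2, 0.0], [-0.7, 1.2], [0.4, 0.3], [0.2, -0.1], [0.0, 0.0], [0.2, 0.0], [0.2, 0.1], [-0.1, -0.2], [0.1, -0.2], [-0.3, 0.1], [-0.9, 0.5], [-0.1, 0.7], [1.0, -0.2], [-0.8, -0.6], [0.6, -1.1], [0.7, 0.6], [-0.1, 0.2], [0.2, 0.3], [-0.1, -0.3], [0.0, 0.6], [-0.0, 0.6], [-0.2, -0.4], [0.3, -0.4], [-0.1, -0.3]]
scene
dOx 0.2 +- 3.0; dOy 3.2 +- 1.1; dOz -0.0 +- 0.7; yn -51.5 +- 3.3; yf 72.1 +- 3.3; xb 35.3 +- 0.7; yb0 -50.8 +- 3.3; yb1 47.5 +- 3.3; tx -1.2 +- 1.5; ty 11.6 +- 3.6; tz -50.0 +- 2.0; rx 10.3 +- 13.5; ry 29.5 +- 13.6; rz 5.1 +- 21.6; 
off ['side', 'wrist'] [-0.2 
[... 295 characters left out ...]
0.1, -0.2], [0.0, 0.6], [-0.0, 0.7], [-0.3, -0.3], [0.3, -0.3], [-0.1, -0.2]]
wrist
dOx 0.1 +- 3.0; dOy 2.2 +- 2.2; dOz 0.0 +- 0.7; yn -50.9 +- 4.8; yf 2612.1 +- 0.0; xb 34.8 +- 1.3; yb0 -50.5 +- 4.3; yb1 47.2 +- 4.6; tx 2.0 +- 3.1; ty 9.3 +- 4.8; tz -48.9 +- 1.6; rx -13.9 +- 32.9; ry 3.8 +- 29.5; rz -11.2 +- 53.7; 
off ['scene', 'side'] [-0.06 -0.01 -0.28 -0.66]
[[-0.9, -1.1], [0.0, -0.7], [-1.1, -0.0], [0.5, 0.1], [0.6, 0.2], [-0.2, 0.5], [0.1, 0.3], [0.6, 0.7], [-0.0, 0.3], [0.7, 0.2], [0.2, 0.1], [-0.5, -0.3], [-1.3, -0.5], [0.3, -0.5], [-0.2, -0.4], [0.5, -0.1], [-0.5, 0.2], [0.1, -0.1], [-0.3, 1.2], [0.7, 0.2], [0.1, -0.1], [-0.0, 0.1], [0.1, 0.3], [0.0, 0.3], [0.1, -0.1], [0.2, -0.2]]
```

The tilt is now about 0.024 rad, depth 49.6 mm and offset in x about 0, all within limits. The arm is clear, so I'll do a last check of the whole scene and then hand in.

View pics/side29.png

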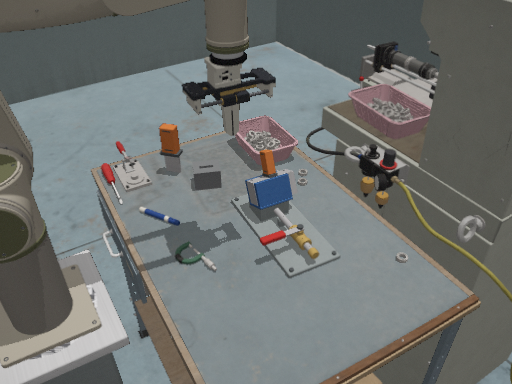

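```bash
python3 - <<'E'
from h import *
p=np.load('pics/wrist29.npy',allow_pickle=True).item()
st();print(robot.close_job())
E
```

```text
t 25.7 pos [ 0.4993 -0.0188  0.3383] R [[0.078, 0.997, -0.001], [0.997, -0.078, 0.0], [0.0, -0.001, -1.0]] F [0.5 0.3 0.3] op 0.0006 q [-0.14  -0.161  1.586  0.     1.718 -0.062]
the job is handed in; nothing more can be done
None
```

The valve is shut and the small gauge is in the jaw gap with its shoulder on the jaws. I handed the job in at 25.7 s; no verdict was reported.

- **Valve:** I turned the handle until the push force rose to 13 N with no further motion. The last side view still shows it across the pipe.
- **Gauge:** I tipped it in the grip against the rim of its slot to match the head's slope, then felt it past the shoe and down to a hard stop. The highest push was about 36 N along the blade.
- **Tilt corrected:** After I let go, a three-camera fit showed the gauge tilted about 0.075 rad, close to the 0.08 limit. I pressed it down from the top with the fingers closed.
- **Last fit:** Tilt is 0.024 ± 0.012 rad, the tip is 49.6 ± 1.4 mm below the face, and it is 0.4 mm off the middle of the gap's length. The fit puts it 11 ± 3.5 mm across the gap, inside the 20 mm limit.
- **Where checks disagreed:** Leaving out one camera at a time moved the tilt between 0.004 and 0.03 rad and the depth between 48.9 and 50.0 mm, all within the limits.
- **Bystanders:** The arm did not go near the micrometer, the marker or the loose bearing. The micrometer and marker look undisturbed in the last picture. Several loose rings lie on the table and I did not identify which one is the bearing, but none look moved.
- **Arm:** It was clear of everything when I handed in, with the force reading near zero.

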